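# Clip returned machine keys into their length rows

## Robot

A 7-joint arm with a two-finger parallel gripper is mounted at the origin on the work surface. World frame = base frame: x ahead of the robot, y to its left, z up, the work surface at z = 0. Lengths are in m, angles in rad, forces in N, time in s.
With the tool pointing down it reaches from about 0.35 to 0.9 m from the base axis. Payload 8.1 kg.
Tool frame: the origin (TCP) lies between the finger pads; the fingertips stand 19 mm ahead of it and the grasp point (between the pads) is the TCP; z points along the fingers, y is the direction in which the jaws open and shut (so a half turn about z gives the same grasp; the last joint's range is limited). The gripper opens to 92 mm and grips with 3 to 60 N. Pads are 19 mm wide; open, the fingers measure 130 mm over their backs; the gripper's body (75 mm by 190 mm) begins 47 mm behind the grasp point.
Start: joints at [1.028, 0.434, 0.025, 1.573, -0.012, 1.134, -0.075], TCP at [0.266, -0.566, 0.246] pointing down, gripper open.
Joint ranges: [-2.62, 2.62], [-0.44, 2.09], [-1.27, 1.32], [0.08, 2.57], [-1.32, 4.46], [0.12, 2], [-2.74, 2.74]. Speed limits (rad/s): [2.22, 2.22, 3.01, 3.01, 3.14, 3.14, 3.14].

## Interface

Orientations are given as a 3x3 rotation matrix whose columns are the frame's x, y, z axes.
In Python, from rig import bot gives the robot as it stands. The module is installed in compiled form; this text tells all that it offers.
- The arm moves only by the tool send_rows, never from a script. Its argument "rows" is a list of rows, each an object with "hand": the finger opening in m, from 0 to 0.0918; "slide": the shift along the tool's x, y, z in m, a list of three; "delta_rot": the turn, a rotation vector about the tool's x, y, z in rad, a list of three. In form: [{"hand": hand, "slide": [tx, ty, tz], "delta_rot": [wx, wy, wz]}, ...]. A call has 1 to 8 rows; each row shifts and turns the pose as measured when the row begins, along the tool's axes as they then stand; what a row does not reach is not made up. A row lasts 1/12 s, in which the tool goes at most 41.7 mm and 7.16 degrees, less where a joint would pass 70% of its speed; a pose out of reach is approached as far as the arm can. A call is refused whole if a number of a shift passes 0.0417 or a number of a turn 0.125, either way. A call with a gripper value outside its range is refused whole. The fingers move at their own pace and stop on an object; "force" is the grip in N (left out, the last holds). Time passes only in rows, so rows that do not move let the fingers close. It gives the time, the measured TCP pose, the force and the opening at its end, in the units of the state.
- bot.get_obs(): the state, without advancing time (a new reading comes with each control period).
- bot.grab_frame(name): name is "side" or "top" or "wrist"; returns a dict with "color" (420x560x3 uint8, red, green, blue), "camera_matrix" (3x3 intrinsics, pixels), "distortion" ([k1, k2, p1, p2, k3] as OpenCV has them; the pictures are not rectified), "position" and "rotation" of the camera in the world. Camera axes: x right, y up, looking along -z (the intrinsics and any distortion apply to the point x, -y, -z); pixel columns grow to the right and rows downward; lengths in m; the calibration is good to about 2 mm. A picture is of the moment at which its call begins. There is no depth.
- bot.sign_off(): hands the job in, once; it reports no verdict.
The state is a dict: "time": time; "qpos": joint angles; "joint_vel": joint speeds; "tau": joint torques, N m; "ee_pos": TCP position; "tool_rot": TCP orientation; "wrist_force": force on the tool from outside, world axes, zero at the start; "wrist_torque": the same for the moment, N m; "width": finger opening in m.
Only numpy, scipy, OpenCV 4.12 (cv2) and the standard library are available. Lean on these libraries where they do the work, as an engineer would, in place of code of your own. Each camera call takes 0.05 s, during which the arm holds its last target. There are 200 camera calls.

## Task

Three steel machine keys of different lengths lie loose on the shop counter: sort them into the three rows of the sample board, each into the empty place beside the clipped key of its own length, lying flat on the row's floor, straight, and held lengthwise between the sprung jaw and the fixed stop. Tuck one end under the jaw's lip and push the jaw back just far enough, without driving it onto its hard stop, lower the other end inside the stop and let the jaw close on the key. Leave the other things on the counter where they are.

Things in the scene. Friction and masses are not known exactly. Their poses are not given: they have to be found in the camera images.
- key70: loose square-ended steel machine key: a bar 70 mm long (its x axis) with a 16 x 16 mm section, about 141 g (may vary by 30%), two dark screw holes in its top face. Origin: the bar's centre. Lies flat on the counter (centre 8 mm up). Either end may go to the jaw.
- row70_place (a point): empty place of the 70 mm row (grey metal rail on the board): where a clipped 70 mm key's centre belongs, 8 mm above the row's flat floor, which is 16 mm above the counter. Axes: z up, x along the key from the sprung jaw (-x, robot side) to the fixed stop (+x). Sides open: clear to -y for 35 mm from the centre line; a clipped key to +y.
- row70_stop (a point): 70 mm row's fixed stop: middle of the top edge of its inner face, at x = +35 mm from the place. The stop is 12 mm high above the floor, 26 mm wide, 10 mm thick.
- jaw70_face (a point): sprung jaw of the 70 mm row: foot of its flat face, at floor level, moves with the jaw; at place x = -27 mm when shut (gap 8 mm shorter than the key). 24 mm wide, 26 mm high. A lip overhangs the face by 5 mm, underside 20 mm above the floor: a key cannot drop in level, its end enters tilted down 10 to 20 degrees, pushes the jaw back, then the other end comes down.
- row70_sample (a point): centre of the fixed 70 mm key already clipped beside the empty place (46 mm to its +y side), same section, with a like jaw (26 mm high). It does not move. Housings 24 mm high stand behind both jaws, ending at x = -71 mm.
- jaw70 (a joint): travel of the sprung jaw of the 70 mm row's empty place, m: 0 shut, grows as it is pushed back (towards row -x); hard stop at 0.021. Spring: about 4 N at 0, 8 N at 0.008 (where it rests on a 70 mm key), 15 N at 0.021. Springs shut by itself.
- key84: loose square-ended steel machine key: a bar 84 mm long (its x axis) with a 16 x 16 mm section, about 169 g (may vary by 30%), two dark screw holes in its top face. Origin: the bar's centre. Lies flat on the counter (centre 8 mm up). Either end may go to the jaw.
- row84_place (a point): empty place of the 84 mm row (grey metal rail on the board): where a clipped 84 mm key's centre belongs, 8 mm above the row's flat floor, which is 16 mm above the counter. Axes: z up, x along the key from the sprung jaw (-x, robot side) to the fixed stop (+x). Sides open: clear to -y for 35 mm from the centre line; a clipped key to +y.
- row84_stop (a point): 84 mm row's fixed stop: middle of the top edge of its inner face, at x = +42 mm from the place. The stop is 12 mm high above the floor, 26 mm wide, 10 mm thick.
- jaw84_face (a point): sprung jaw of the 84 mm row: foot of its flat face, at floor level, moves with the jaw; at place x = -34 mm when shut (gap 8 mm shorter than the key). 24 mm wide, 26 mm high. A lip overhangs the face by 5 mm, underside 20 mm above the floor: a key cannot drop in level, its end enters tilted down 10 to 20 degrees, pushes the jaw back, then the other end comes down.
- row84_sample (a point): centre of the fixed 84 mm key already clipped beside the empty place (46 mm to its +y side), same section, with a like jaw (26 mm high). It does not move. Housings 24 mm high stand behind both jaws, ending at x = -78 mm.
- jaw84 (a joint): travel of the sprung jaw of the 84 mm row's empty place, m: 0 shut, grows as it is pushed back (towards row -x); hard stop at 0.021. Spring: about 4 N at 0, 8 N at 0.008 (where it rests on a 84 mm key), 15 N at 0.021. Springs shut by itself.
- key98: loose square-ended steel machine key: a bar 98 mm long (its x axis) with a 16 x 16 mm section, about 197 g (may vary by 30%), two dark screw holes in its top face. Origin: the bar's centre. Lies flat on the counter (centre 8 mm up). Either end may go to the jaw.
- row98_place (a point): empty place of the 98 mm row (grey metal rail on the board): where a clipped 98 mm key's centre belongs, 8 mm above the row's flat floor, which is 16 mm above the counter. Axes: z up, x along the key from the sprung jaw (-x, robot side) to the fixed stop (+x). Sides open: clear to -y for 35 mm from the centre line; a clipped key to +y.
- row98_stop (a point): 98 mm row's fixed stop: middle of the top edge of its inner face, at x = +49 mm from the place. The stop is 12 mm high above the floor, 26 mm wide, 10 mm thick.
- jaw98_face (a point): sprung jaw of the 98 mm row: foot of its flat face, at floor level, moves with the jaw; at place x = -41 mm when shut (gap 8 mm shorter than the key). 24 mm wide, 26 mm high. A lip overhangs the face by 5 mm, underside 20 mm above the floor: a key cannot drop in level, its end enters tilted down 10 to 20 degrees, pushes the jaw back, then the other end comes down.
- row98_sample (a point): centre of the fixed 98 mm key already clipped beside the empty place (46 mm to its +y side), same section, with a like jaw (26 mm high). It does not move. Housings 24 mm high stand behind both jaws, ending at x = -85 mm.
- jaw98 (a joint): travel of the sprung jaw of the 98 mm row's empty place, m: 0 shut, grows as it is pushed back (towards row -x); hard stop at 0.021. Spring: about 4 N at 0, 8 N at 0.008 (where it rests on a 98 mm key), 15 N at 0.021. Springs shut by itself.
- nut: bystander: dark hex nut, 30 mm across flats, 16 mm high. Origin: centre of its underside.
- bolt: bystander: dark hex bolt standing on its head, 60 mm high, head 24 mm across. Origin: centre of its underside.
- washer: bystander: flat steel washer, 40 mm outside, 4 mm thick. Origin: centre of its underside.
- tape: bystander: roll of pale tape, 100 mm outside, 25 mm high. Origin: centre of its underside.
- wrench: bystander: steel wrench lying flat. Origin near its middle.
- jar: bystander: closed grey jar, 64 mm wide, 85 mm high. Origin: centre of its underside.
Mind the look-alikes: they are no part of the job. Leave any purple look-alike of the key70 alone.

How it is judged:
By the outcome, as a careful person would: the job done as asked, in the order asked, and still so for the second after the job is handed in, with the robot touching nothing.
It also fails if it takes over 72 s, if anything falls off the work surface, if the arm or the gripper's body presses on something with over 40 N, if the wrist force passes 120 N, or if a joint passes its speed limit or range.

## Working session

There is one attempt and no reset: what is moved stays moved. The work goes in short steps, Python scripts to look and compute and a tool call to move; the robot and the scene stay as the last step left them, time stands still between calls to the robot, and variables do not carry over. Pictures are saved under pics/ and viewed, about 8 in all and at most 12, crops included, and the job is handed in when it is done.

Besides the shell and the picture viewer there is one more tool, called as a command line: name --argument value ..., lists and objects as JSON in quotes. send_rows: Moves the arm, as the interface text tells. Its arguments: {"type":"object","properties":{"rows":{"type":"array"},"force":{"type":"number"}},"required":["rows"]}

```bash
mkdir -p pics
cat > h.py <<'E'
import numpy as np, cv2, json
from rig import bot
def grab(n,fn=None):
    f=bot.grab_frame(n)
    if fn: cv2.imwrite(fn,cv2.cvtColor(f['color'],cv2.COLOR_RGB2BGR))
    return f
def toworld(f,px,z):
    px=np.array(px,float).reshape(-1,1,2)
    u=cv2.undistortPoints(px,np.array(f['camera_matrix']),np.array(f['distortion'],float))[:,0]
    R=np.array(f['rotation']);p=np.array(f['position'])
    d=np.c_[u[:,0],-u[:,1],-np.ones(len(u))]@R.T
    return p+d*((z-p[2])/d[:,2])[:,None]
def topix(f,P):
    R=np.array(f['rotation']);p=np.array(f['position'])
    c=(np.array(P,float).reshape(-1,3)-p)@R; c=c*[1,-1,-1]
    return cv2.projectPoints(c,np.zeros(3),np.zeros(3),np.array(f['camera_matrix']),np.array(f['distortion'],float))[0][:,0]
E
python3 - <<'E'
from h import *
f=grab('top','pics/top0.png');g=grab('side','pics/side0.png')
for k in(f,g): print({a:np.round(b,3).tolist() for a,b in k.items() if a!='color'})
o=bot.get_obs();print(o)
E
```

```text
{'camera_matrix': [[452.466, 0.0, 280.918], [0.0, 452.466, 210.863], [0.0, 0.0, 1.0]], 'distortion': [0.007, 0.0, 0.0, 0.0, 0.0], 'position': [0.44, -0.068, 1.236], 'rotation': [[0.023, 0.994, -0.111], [-1.0, 0.022, -0.016], [-0.014, 0.111, 0.994]]}
{'camera_matrix': [[403.799, 0.0, 282.064], [0.0, 403.799, 214.407], [0.0, 0.0, 1.0]], 'distortion': [-0.061, 0.0, 0.0, 0.0, 0.0], 'position': [0.067, 0.63, 0.685], 'rotation': [[-0.799, 0.368, -0.475], [-0.601, -0.458, 0.655], [0.023, 0.809, 0.587]]}
{'time': 0.1, 'qpos': array([ 1.02842241,  0.43515631,  0.02498703,  1.57399934, -0.01159883,
        1.13398337, -0.07511948]), 'joint_vel': array([ 0.00026418, -0.00222427,  0.00050438, -0.00433804,  0.00077944,
       -0.00143391,  0.00155473]), 'tau': array([ 4.69415652e-03, -6.69127250e+01,  9.88441631e-01, -3.15146112e+01,
       -6.05526776e-02,  3.73812555e-02,  7.82335587e-05]), 'ee_pos': array([ 0.26585138, -0.56517139,  0.24502433]), 'tool_rot': array([[ 9.04890678e-01,  4.25643452e-01, -7.15583956e-04],
       [ 4.25644032e-01, -9.04889886e-01,  1.20487450e-03],
       [-1.34677742e-04, -1.39486374e-03, -9.99999018e-01]]), 'wrist_force': array([-0.20035668, -0.44847872,  0.40396024]), 'wrist_torque': array([-0.03827371,  0.02178393,  0.02613612]), 'width': 0.09162988514035554}
```

View pics/top0.png

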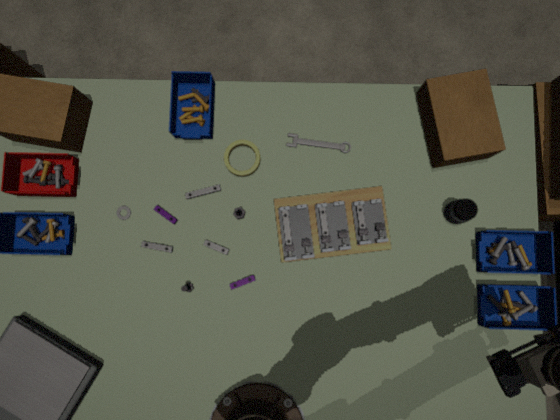

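View pics/side0.png

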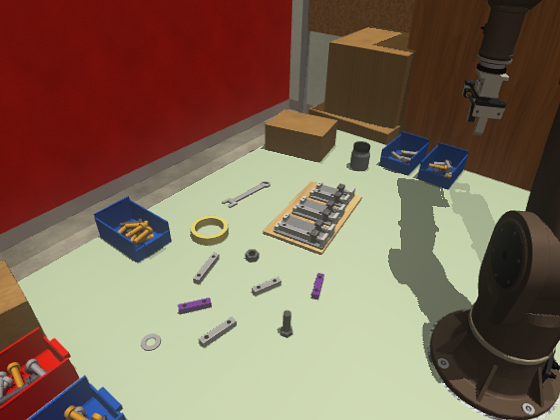

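The top view shows the board at (333,224). The grey keys are at (203,191), (157,246) and (217,246). Look-alikes are the purple bars at (166,214) and (243,282), plus the samples clipped in the board. The side view agrees.

Run:
```python
from h import *
f=grab('top');im=f['color']
for (u,v) in [(203,191),(157,246),(217,246),(166,214),(243,282)]:
    x0,y0=u-28,v-20
    c=im[y0:v+20,x0:u+28].astype(float)
    bg=np.median(c.reshape(-1,3),0)
    d=np.abs(c-bg).sum(2)
    m=(d>45).astype(np.uint8)
    n,l,s,ce=cv2.connectedComponentsWithStats(m)
    k=l[20,28] or min(range(1,n),key=lambda i:np.hypot(*(ce[i]-[28,20]))-s[i,4]/50)
    pts=np.argwhere(l==k)[:,::-1]+[x0,y0]
    w=toworld(f,pts,0.012)[:,:2]
    r=cv2.minAreaRect((w*1000).astype(np.float32))
    print((u,v),len(pts),np.round(w.mean(0),4),np.round(r[0],1),np.round(r[1],1),round(r[2],1),'col',im[v,u],bg)
    box=cv2.boxPoints(r)
a=cv2.resize(im[180:268,268:398],None,fx=6,fy=6,interpolation=cv2.INTER_CUBIC)
cv2.imwrite('pics/board.png',cv2.cvtColor(a,cv2.COLOR_RGB2BGR))
a=cv2.resize(im[178:298,130:265],None,fx=5,fy=5,interpolation=cv2.INTER_CUBIC)
cv2.imwrite('pics/keys.png',cv2.cvtColor(a,cv2.COLOR_RGB2BGR))
```

```text
(203, 191) 111 [0.622  0.1621] [624.  166.1] [18.5 98.8] 16.3 col [104 102 102] [110. 117.  98.]
(157, 246) 119 [0.4764 0.2797] [474.6 282.9] [85.9 19.7] 80.5 col [102  99  98] [110. 116.  98.]
(217, 246) 69 [0.4773 0.1188] [477.1 122.6] [70.6 17.2] 66.2 col [114 110 108] [111. 117.  98.]
(166, 214) 198 [0.5613 0.2668] [560.6 266.4] [75.5 20. ] 54.9 col [70 29 86] [110. 116.  98.]
(243, 282) 199 [0.3852 0.0509] [385.4  51.2] [20.2 71.8] 22.2 col [82 43 96] [110. 117.  98.]
```

View pics/board.png

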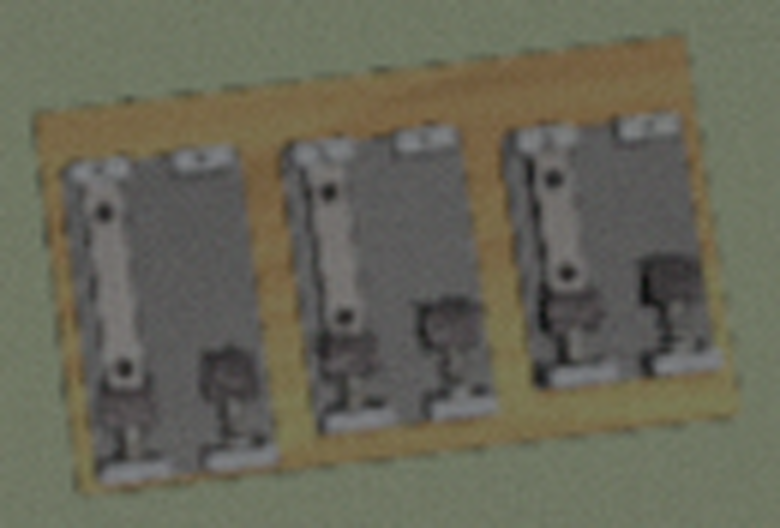

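View pics/keys.png

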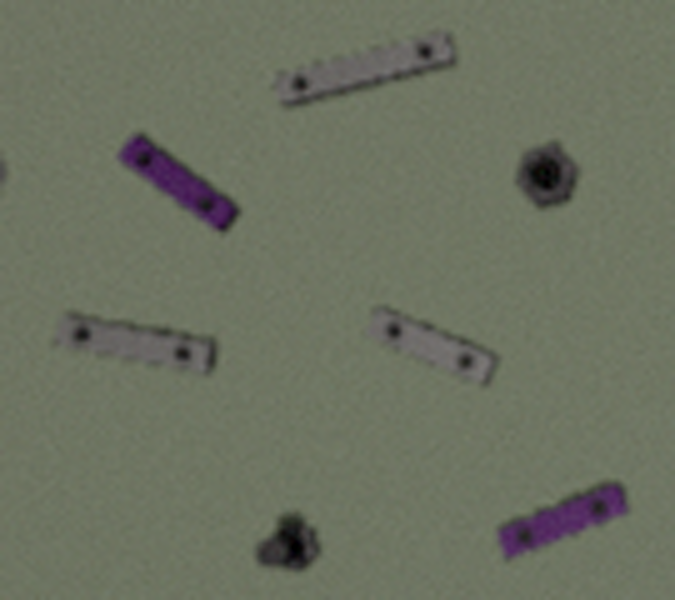

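Identities fit by colour and measured length: key98 at (203,191), key84 at (157,246), key70 at (217,246). The purple bars at (166,214) and (243,282) are to be left alone. In the board crop, the left, middle and right rows are 98, 84 and 70. Stops are at the top, and the empty places are the right-hand slots.

```bash
cat >> h.py <<'E'
from scipy.spatial.transform import Rotation as Ro
def Rt(yaw,pitch=0):
    # tool x along yaw, z down; pitch>0: tool x end rises (deg)
    return (Ro.from_euler('z',yaw,degrees=True)*Ro.from_euler('y',-pitch,degrees=True)).as_matrix()@np.diag([1,-1,-1.])
def plan(pos,R,n=None,p0=None,R0=None,step=.036):
    o=bot.get_obs(); p0=o['ee_pos'] if p0 is None else np.array(p0); R0=o['tool_rot'] if R0 is None else R0
    rv=Ro.from_matrix(R0.T@R).as_rotvec(); dp=np.array(pos)-p0
    if n is None: n=int(max(1,np.ceil(np.linalg.norm(dp)/step),np.ceil(np.linalg.norm(rv)/.115)))
    Rc=R0
    for i in range(n):
        s=Rc.T@(dp/n); print(i,'s',np.round(s,4).tolist(),'r',np.round(rv/n,3).tolist()); Rc=Rc@Ro.from_rotvec(rv/n).as_matrix()
def st():
    o=bot.get_obs();R=o['tool_rot'];y=np.degrees(np.arctan2(R[1,0],R[0,0]));pt=np.degrees(np.arcsin(R[2,0]))
    print('t%.2f'%o['time'],'p',np.round(o['ee_pos'],4),'yaw %.2f pitch %.2f roll %.2f'%(y,pt,np.degrees(np.arcsin(-R[2,1]))),'F',np.round(o['wrist_force'],1),'w %.4f'%o['width'],'q',np.round(o['qpos'],2));return o
E
python3 - <<'E'
from h import *
f=grab('top')
def c(*p): return [(268+a/6,180+b/6) for a,b in p]
w=toworld(f,c((104,212),(124,369),(329,192),(345,317),(554,178),(567,272)),.032)
for i in (0,2,4):
    a,b=w[i],w[i+1];d=a-b;y=np.degrees(np.arctan2(d[1],d[0]));m=(a+b)/2
    print('sample c',np.round(m,4),'yaw',y,'place',np.round(m+.046*np.array([np.sin(np.radians(y)),-np.cos(np.radians(y)),0]),4))
print('board corners',np.round(toworld(f,c((35,112),(685,37),(738,412),(80,490)),.008),3).tolist())
st()
print('to board');plan([.46,-.16,.30],Rt(25))
E
```

```text
sample c [ 0.528  -0.0658  0.032 ] yaw 8.489465094825599 place [ 0.5347 -0.1113  0.032 ]
sample c [ 0.5461 -0.1645  0.032 ] yaw 7.987899508264032 place [ 0.5525 -0.2101  0.032 ]
sample c [ 0.5615 -0.2635  0.032 ] yaw 8.031172984810592 place [ 0.5679 -0.309   0.032 ]
board corners [[0.61, -0.028, 0.008], [0.651, -0.324, 0.008], [0.481, -0.347, 0.008], [0.439, -0.052, 0.008]]
t0.20 p [ 0.2659 -0.5653  0.2452] yaw 25.19 pitch -0.01 roll 0.05 F [-0.7  0.2 -0. ] w 0.0920 q [ 1.03  0.43  0.02  1.57 -0.01  1.13 -0.08]
to board
0 s [0.0268, -0.0219, -0.0042] r [-0.0, 0.0, 0.0]
1 s [0.0268, -0.0219, -0.0042] r [-0.0, 0.0, 0.0]
2 s [0.0268, -0.0219, -0.0042] r [-0.0, 0.0, 0.0]
3 s [0.0268, -0.0219, -0.0042] r [-0.0, 0.0, 0.0]
4 s [0.0268, -0.0219, -0.0042] r [-0.0, 0.0, 0.0]
5 s [0.0268, -0.0219, -0.0042] r [-0.0, 0.0, 0.0]
6 s [0.0267, -0.0219, -0.0042] r [-0.0, 0.0, 0.0]
7 s [0.0267, -0.0219, -0.0042] r [-0.0, 0.0, 0.0]
8 s [0.0267, -0.0219, -0.0042] r [-0.0, 0.0, 0.0]
9 s [0.0267, -0.0219, -0.0042] r [-0.0, 0.0, 0.0]
10 s [0.0267, -0.0219, -0.0042] r [-0.0, 0.0, 0.0]
11 s [0.0267, -0.0219, -0.0042] r [-0.0, 0.0, 0.0]
12 s [0.0267, -0.0219, -0.0042] r [-0.0, 0.0, 0.0]
```

send_rows --rows '[{"hand": 0.0918, "slide": [0.027, -0.022, -0.004], "delta_rot": [0, 0, 0]}, {"hand": 0.0918, "slide": [0.027, -0.022, -0.004], "delta_rot": [0, 0, 0]}, {"hand": 0.0918, "slide": [0.027, -0.022, -0.004], "delta_rot": [0, 0, 0]}, {"hand": 0.0918, "slide": [0.027, -0.022, -0.004], "delta_rot": [0, 0, 0]}, {"hand": 0.0918, "slide": [0.027, -0.022, -0.004], "delta_rot": [0, 0, 0]}, {"hand": 0.0918, "slide": [0.027, -0.022, -0.004], "delta_rot": [0, 0, 0]}, {"hand": 0.0918, "slide": [0.027, -0.022, -0.004], "delta_rot": [0, 0, 0]}, {"hand": 0.0918, "slide": [0.027, -0.022, -0.004], "delta_rot": [0, 0, 0]}]'

```text
time: 0.87
ee_pos: [0.3846, -0.3118, 0.2745]
tool_rot: [[0.912, 0.411, -0.007], [0.411, -0.912, -0.0], [-0.006, -0.003, -1.0]]
wrist_force: [0.8, -0.1, -0.4]
width: 0.092
```

send_rows --rows '[{"hand": 0.0918, "slide": [0.027, -0.022, -0.004], "delta_rot": [0, 0, 0]}, {"hand": 0.0918, "slide": [0.027, -0.022, -0.004], "delta_rot": [0, 0, 0]}, {"hand": 0.0918, "slide": [0.027, -0.022, -0.004], "delta_rot": [0, 0, 0]}, {"hand": 0.0918, "slide": [0.027, -0.022, -0.004], "delta_rot": [0, 0, 0]}, {"hand": 0.0918, "slide": [0.027, -0.022, -0.004], "delta_rot": [0, 0, 0]}, {"hand": 0.0918, "slide": [0, 0, 0], "delta_rot": [0, 0, 0]}]'

```text
time: 1.37
ee_pos: [0.4672, -0.1401, 0.2962]
tool_rot: [[0.908, 0.419, -0.003], [0.419, -0.908, 0.002], [-0.002, -0.003, -1.0]]
wrist_force: [0.6, 1.3, 0.2]
width: 0.0917
```

Run:
```python
from h import *
o=st(); f=grab('wrist','pics/w1.png'); cv2.imwrite('pics/w1b.png',cv2.resize(cv2.imread('pics/w1.png'),(800,600),interpolation=cv2.INTER_CUBIC))
print({a:np.round(b,3).tolist() for a,b in f.items() if a!='color'})
print(np.array(o['tool_rot']).T@(np.array(f['position'])-o['ee_pos']))
```

```text
t1.37 p [ 0.4672 -0.1401  0.2962] yaw 24.76 pitch -0.14 roll 0.16 F [0.6 1.3 0.2] w 0.0917 q [ 0.38  0.19 -0.23  1.8   0.05  1.16 -1.01]
{'camera_matrix': [[311.123, 0.0, 276.548], [0.0, 311.123, 212.816], [0.0, 0.0, 1.0]], 'distortion': [-0.004, 0.0, 0.0, 0.0, 0.0], 'position': [0.527, -0.111, 0.435], 'rotation': [[0.419, 0.879, 0.228], [-0.908, 0.406, 0.103], [-0.002, -0.25, 0.968]]}
[ 0.06647736 -0.0012053  -0.1387512 ]
```

View pics/w1b.png

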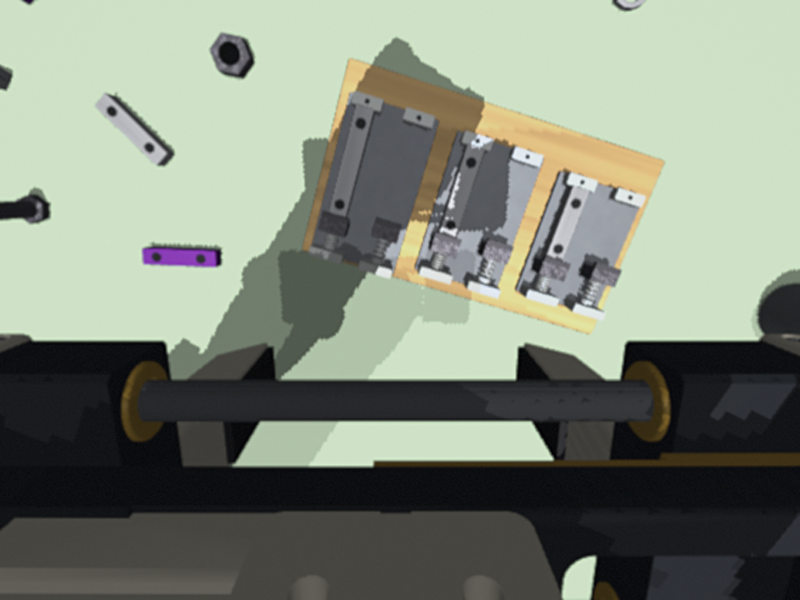

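Run:
```python
from h import *
f=grab('wrist')
V=lambda *p:[(a*.7,b*.7) for a,b in p]
H=toworld(f,V((361,124),(340,204),(471,162),(450,226),(576,203),(556,249)),.032)[:,:2]
S=toworld(f,V((419,118),(527,157),(629,198)),.028)[:,:2]
T=toworld(f,V((366,101),(477,141),(582,182)),.028)[:,:2]
y=np.radians(7.9);ux=np.array([np.cos(y),np.sin(y)]);uy=np.array([-ux[1],ux[0]])
for i,h in enumerate((.049,.042,.035)):
    d=H[2*i]-H[2*i+1];m=(H[2*i]+H[2*i+1])/2
    print('yaw',np.degrees(np.arctan2(d[1],d[0])),'place from sample',np.round(m-.046*uy,4),'from stop',np.round(S[i]-(h+.005)*ux,4),'sstop',np.round(T[i]-(h+.005)*ux-.046*uy,4))
c=toworld(f,V((349,59),(664,161),(590,333),(305,249)),.008);print(np.round(c,3).tolist())
k=toworld(f,V((111,112),(149,147)),.016);print('k70',k.mean(0),np.degrees(np.arctan2(*(k[0]-k[1])[1::-1])))
```

```text
yaw 7.9969612962909755 place from sample [ 0.5343 -0.1159] from stop [ 0.5341 -0.1154] sstop [ 0.5338 -0.1146]
yaw 7.926124613958966 place from sample [ 0.5518 -0.2136] from stop [ 0.5517 -0.2134] sstop [ 0.5515 -0.2134]
yaw 5.705575058092742 place from sample [ 0.5666 -0.3118] from stop [ 0.5661 -0.3118] sstop [ 0.5668 -0.3123]
[[0.608, -0.032, 0.008], [0.651, -0.327, 0.008], [0.48, -0.351, 0.008], [0.439, -0.059, 0.008]]
k70 [0.47424826 0.12025386 0.016     ] 69.96740472559196
```

The wrist view shows the board with stop screws at (419,118), (527,157) and (629,198), plus key70 at (130,130) and the purple bar at (181,257). Next I go close to key70.

Run:
```python
from h import *
plan([.441,.037,.15],Rt(68))
```

```text
0 s [0.0079, -0.0251, 0.0208] r [-0.001, 0.001, -0.109]
1 s [0.0105, -0.0242, 0.0208] r [-0.001, 0.001, -0.109]
2 s [0.0131, -0.0229, 0.0207] r [-0.001, 0.001, -0.109]
3 s [0.0155, -0.0213, 0.0207] r [-0.001, 0.001, -0.109]
4 s [0.0177, -0.0196, 0.0207] r [-0.001, 0.001, -0.109]
5 s [0.0197, -0.0175, 0.0208] r [-0.001, 0.001, -0.109]
6 s [0.0214, -0.0153, 0.0208] r [-0.001, 0.001, -0.109]
```

send_rows --rows '[{"hand": 0.06, "slide": [0.008, -0.025, 0.021], "delta_rot": [0, 0, -0.11]}, {"hand": 0.06, "slide": [0.0105, -0.024, 0.021], "delta_rot": [0, 0, -0.11]}, {"hand": 0.06, "slide": [0.013, -0.023, 0.021], "delta_rot": [0, 0, -0.11]}, {"hand": 0.06, "slide": [0.0155, -0.021, 0.021], "delta_rot": [0, 0, -0.11]}, {"hand": 0.06, "slide": [0.018, -0.02, 0.021], "delta_rot": [0, 0, -0.11]}, {"hand": 0.06, "slide": [0.02, -0.0175, 0.021], "delta_rot": [0, 0, -0.11]}, {"hand": 0.06, "slide": [0.021, -0.015, 0.021], "delta_rot": [0, 0, -0.11]}, {"hand": 0.06, "slide": [0, 0, 0], "delta_rot": [0, 0, 0]}]'

```text
time: 2.13
ee_pos: [0.4385, 0.0276, 0.1422]
tool_rot: [[0.351, 0.936, -0.002], [0.936, -0.351, -0.008], [-0.008, 0.001, -1.0]]
wrist_force: [-0.2, -0.2, -0.6]
width: 0.0596
```

```bash
cat >> h.py <<'E'
def findkeys(f,zt=.016,minA=600):
    """grey/purple bars on the counter: contours of non-counter pixels with bar shape"""
    im=f['color'].astype(int); out=[]
    g=im[...,1]-(im[...,0]+im[...,2])//2   # counter is greenish
    m=((g<4)).astype(np.uint8); m[290:]=0
    m=cv2.morphologyEx(m,cv2.MORPH_CLOSE,np.ones((5,5)))
    for c in cv2.findContours(m,cv2.RETR_EXTERNAL,cv2.CHAIN_APPROX_NONE)[0]:
        if cv2.contourArea(c)<minA: continue
        w=toworld(f,c[:,0].astype(float),zt)[:,:2]
        r=cv2.minAreaRect((w*1000).astype(np.float32)); l,s=max(r[1]),min(r[1])
        a=r[2] if r[1][0]>r[1][1] else r[2]+90
        print('px',c[:,0].mean(0).round(),'c',np.round(r[0],1),'size %.1f x %.1f ang %.1f'%(l,s,a))
    return m
E
python3 - <<'E'
from h import *
o=st(); f=grab('wrist','pics/w2.png');m=findkeys(f)
a=cv2.imread('pics/w2.png');b=cv2.cvtColor(m*255,cv2.COLOR_GRAY2BGR)
cv2.imwrite('pics/w2b.png',cv2.resize(np.vstack([a[:300],b[:300]]),(560,600)))
E
```

```text
t2.13 p [0.4385 0.0276 0.1422] yaw 69.44 pitch -0.48 roll -0.07 F [-0.2 -0.2 -0.6] w 0.0596 q [ 0.18  0.31 -0.44  2.1   0.2   0.77 -0.75]
px [279. 266.] c [426.1 -14.1] size 527.4 x 65.1 ang 159.4
px [211. 206.] c [386.2  51.2] size 69.6 x 20.0 ang 112.4
px [409. 114.] c [567.6  66.4] size 37.2 x 28.7 ang 159.5
px [278.  83.] c [476.2 124.2] size 68.2 x 15.4 ang 69.1
px [103.  40.] c [360.9 201.1] size 56.3 x 22.4 ang 136.1
```

View pics/w2b.png

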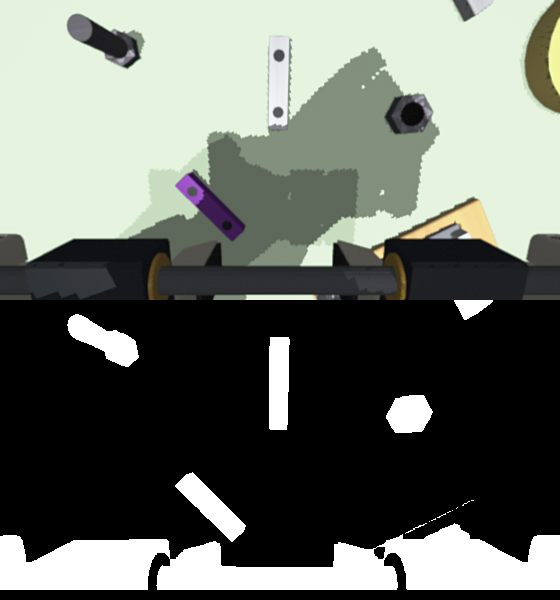

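key70 shows upright at (278,83), measured 68x15 mm, matching its size. The purple bar is at (211,206), the nut at (409,114) and the bolt at (120,50), all clear of the grasp.

Run:
```python
from h import *
plan([.4762,.1242,.06],Rt(69.1))
```

```text
0 s [0.0266, -0.0003, 0.0206] r [0.001, 0.002, -0.0]
1 s [0.0265, -0.0003, 0.0207] r [0.001, 0.002, -0.0]
2 s [0.0265, -0.0002, 0.0207] r [0.001, 0.002, -0.0]
3 s [0.0264, -0.0002, 0.0208] r [0.001, 0.002, -0.0]
```

send_rows --rows '[{"hand": 0.06, "slide": [0.0265, 0, 0.0207], "delta_rot": [0.001, 0.002, 0]}, {"hand": 0.06, "slide": [0.0265, 0, 0.0207], "delta_rot": [0.001, 0.002, 0]}, {"hand": 0.06, "slide": [0.0265, 0, 0.0207], "delta_rot": [0.001, 0.002, 0]}, {"hand": 0.06, "slide": [0.0265, 0, 0.0207], "delta_rot": [0.001, 0.002, 0]}, {"hand": 0.06, "slide": [0, 0, 0], "delta_rot": [0, 0, 0]}]'

```text
time: 2.6
ee_pos: [0.4844, 0.1142, 0.0585]
tool_rot: [[0.382, 0.924, 0.004], [0.924, -0.382, -0.007], [-0.005, 0.006, -1.0]]
wrist_force: [0.6, 0.6, 0.5]
width: 0.0601
```

Run:
```python
from h import *
st();plan([.4762,.1242,.021],Rt(69.1),2)
```

```text
t2.60 p [0.4844 0.1142 0.0585] yaw 67.56 pitch -0.28 roll -0.36 F [0.6 0.6 0.5] w 0.0601 q [-0.06  0.51 -0.38  2.05  0.32  0.63 -1.05]
0 s [0.0031, -0.0058, 0.0187] r [0.003, 0.002, -0.013]
1 s [0.0032, -0.0057, 0.0187] r [0.003, 0.002, -0.013]
```

send_rows --rows '[{"hand": 0.06, "slide": [0.0063, -0.0115, 0.007], "delta_rot": [0.006, 0.004, -0.026]}, {"hand": 0.06, "slide": [0, 0, 0], "delta_rot": [0, 0, 0]}, {"hand": 0.06, "slide": [0, 0, 0.012], "delta_rot": [0, 0, 0]}, {"hand": 0.06, "slide": [0, 0, 0], "delta_rot": [0, 0, 0]}]'

```text
time: 2.93
ee_pos: [0.4772, 0.1194, 0.0391]
tool_rot: [[0.363, 0.932, -0.0], [0.932, -0.363, -0.004], [-0.004, 0.001, -1.0]]
wrist_force: [-1.5, -0.3, -0.7]
width: 0.0601
```

Run:
```python
from h import *
st();plan([.4762,.1242,.0205],Rt(69.1),1)
```

```text
t2.93 p [0.4772 0.1194 0.0391] yaw 68.70 pitch -0.22 roll -0.08 F [-1.5 -0.3 -0.7] w 0.0601 q [-0.08  0.54 -0.37  2.08  0.35  0.59 -1.06]
0 s [0.0042, -0.0027, 0.0185] r [0.001, 0.004, -0.007]
```

send_rows --rows '[{"hand": 0.06, "slide": [0.0045, -0.003, 0.017], "delta_rot": [0.001, 0.004, -0.007]}, {"hand": 0.06, "slide": [0, 0, 0], "delta_rot": [0, 0, 0]}, {"hand": 0.06, "slide": [0.0005, 0, 0.002], "delta_rot": [0, 0, 0]}, {"hand": 0.06, "slide": [0, 0, 0], "delta_rot": [0, 0, 0]}]'

```text
time: 3.27
ee_pos: [0.4776, 0.1201, 0.0232]
tool_rot: [[0.363, 0.932, 0.003], [0.932, -0.363, -0.003], [-0.001, 0.004, -1.0]]
wrist_force: [0.3, 0.7, 0.6]
width: 0.0602
```

Run:
```python
from h import *
st();plan([.4762,.1242,.0205],Rt(69.1),1)
```

```text
t3.27 p [0.4776 0.1201 0.0232] yaw 68.71 pitch -0.07 roll -0.24 F [0.3 0.7 0.6] w 0.0602 q [-0.1   0.56 -0.35  2.09  0.37  0.55 -1.08]
0 s [0.0033, -0.0028, 0.0026] r [0.004, 0.001, -0.007]
```

send_rows --rows '[{"hand": 0.06, "slide": [0.0033, -0.0028, 0.002], "delta_rot": [0.004, 0.001, -0.007]}]'

```text
time: 3.35
ee_pos: [0.4769, 0.123, 0.0222]
tool_rot: [[0.358, 0.934, 0.001], [0.934, -0.358, -0.001], [-0.0, 0.002, -1.0]]
wrist_force: [0.1, 0.0, 0.7]
width: 0.0599
```

send_rows --rows '[{"hand": 0.06, "slide": [0, 0, 0], "delta_rot": [0, 0, 0]}]'

```text
time: 3.43
ee_pos: [0.477, 0.1234, 0.0227]
tool_rot: [[0.358, 0.934, 0.002], [0.934, -0.358, -0.0], [0.0, 0.002, -1.0]]
wrist_force: [-0.6, -0.3, -0.1]
width: 0.0598
```

Run:
```python
from h import *
st();plan([.4762,.1242,.0205],Rt(69.1),1)
```

```text
t3.43 p [0.477  0.1234 0.0227] yaw 69.03 pitch 0.02 roll -0.10 F [-0.6 -0.3 -0.1] w 0.0598 q [-0.1   0.57 -0.35  2.09  0.37  0.55 -1.08]
0 s [0.0004, -0.0011, 0.0022] r [0.002, -0.0, -0.001]
```

send_rows --rows '[{"hand": 0.06, "slide": [0.0005, -0.001, 0.003], "delta_rot": [0.002, 0, 0]}, {"hand": 0.0, "slide": [0, 0, 0], "delta_rot": [0, 0, 0]}, {"hand": 0.0, "slide": [0, 0, 0], "delta_rot": [0, 0, 0]}, {"hand": 0.0, "slide": [0, 0, 0], "delta_rot": [0, 0, 0]}, {"hand": 0.0, "slide": [0, 0, 0], "delta_rot": [0, 0, 0]}, {"hand": 0.0, "slide": [0, 0, 0], "delta_rot": [0, 0, 0]}, {"hand": 0.0, "slide": [0, 0, 0], "delta_rot": [0, 0, 0]}]' --force 50

```text
time: 4.02
ee_pos: [0.477, 0.1245, 0.0207]
tool_rot: [[0.358, 0.934, 0.001], [0.934, -0.358, 0.001], [0.001, 0.001, -1.0]]
wrist_force: [0.9, 0.2, 0.1]
width: 0.0244
```

Run:
```python
from h import *
o=st()
p=o['ee_pos']
# lift, then to a viewing stance before row 70
y=np.radians(7.9);ux=np.array([np.cos(y),np.sin(y),0]);pl=np.array([.5665,-.312,0])
a=[.4762,.10,.13];plan(a,Rt(60),4)
print();plan(pl-.09*ux+[0,0,.13],Rt(7.9),None,a,Rt(60))
```

```text
t4.02 p [0.477  0.1245 0.0207] yaw 69.04 pitch 0.07 roll -0.06 F [0.9 0.2 0.1] w 0.0244 q [-0.1   0.57 -0.35  2.09  0.37  0.54 -1.08]
0 s [-0.0058, 0.002, -0.0273] r [0.0, -0.0, 0.039]
1 s [-0.0057, 0.0023, -0.0273] r [0.0, -0.0, 0.039]
2 s [-0.0056, 0.0025, -0.0273] r [0.0, -0.0, 0.039]
3 s [-0.0055, 0.0027, -0.0273] r [0.0, -0.0, 0.039]

0 s [-0.0306, 0.0178, 0.0] r [0.0, 0.0, 0.076]
1 s [-0.0291, 0.02, 0.0] r [0.0, 0.0, 0.076]
2 s [-0.0275, 0.0222, 0.0] r [0.0, 0.0, 0.076]
3 s [-0.0258, 0.0242, 0.0] r [0.0, 0.0, 0.076]
4 s [-0.0239, 0.0261, 0.0] r [0.0, 0.0, 0.076]
5 s [-0.0218, 0.0278, 0.0] r [0.0, 0.0, 0.076]
6 s [-0.0197, 0.0294, 0.0] r [0.0, 0.0, 0.076]
7 s [-0.0174, 0.0308, 0.0] r [0.0, 0.0, 0.076]
8 s [-0.015, 0.032, 0.0] r [0.0, 0.0, 0.076]
9 s [-0.0125, 0.0331, 0.0] r [0.0, 0.0, 0.076]
10 s [-0.01, 0.0339, 0.0] r [0.0, 0.0, 0.076]
11 s [-0.0074, 0.0346, 0.0] r [0.0, 0.0, 0.076]
```

send_rows --rows '[{"hand": 0.0, "slide": [0, 0, 0], "delta_rot": [0, 0, 0]}, {"hand": 0.0, "slide": [0, 0, 0], "delta_rot": [0, 0, 0]}, {"hand": 0.0, "slide": [0, 0, 0], "delta_rot": [0, 0, 0]}, {"hand": 0.0, "slide": [0, 0, 0], "delta_rot": [0, 0, 0]}]'

```text
time: 4.35
ee_pos: [0.477, 0.1245, 0.0207]
tool_rot: [[0.358, 0.934, 0.001], [0.934, -0.358, 0.001], [0.001, 0.001, -1.0]]
wrist_force: [-0.0, 0.2, 1.0]
width: 0.0156
```

send_rows --rows '[{"hand": 0.0, "slide": [0, 0, -0.015], "delta_rot": [0, 0, 0]}, {"hand": 0.0, "slide": [-0.006, 0.002, -0.027], "delta_rot": [0, 0, 0.039]}, {"hand": 0.0, "slide": [-0.006, 0.0025, -0.027], "delta_rot": [0, 0, 0.039]}, {"hand": 0.0, "slide": [-0.006, 0.0025, -0.027], "delta_rot": [0, 0, 0.039]}, {"hand": 0.0, "slide": [-0.0055, 0.0025, -0.02], "delta_rot": [0, 0, 0.039]}, {"hand": 0.0, "slide": [-0.0306, 0.018, 0], "delta_rot": [0, 0, 0.076]}, {"hand": 0.0, "slide": [-0.029, 0.02, 0], "delta_rot": [0, 0, 0.076]}, {"hand": 0.0, "slide": [-0.0275, 0.022, 0], "delta_rot": [0, 0, 0.076]}]'

```text
time: 5.02
ee_pos: [0.4751, -0.0018, 0.1414]
tool_rot: [[0.68, 0.733, -0.0], [0.733, -0.68, 0.005], [0.004, -0.004, -1.0]]
wrist_force: [0.4, 1.1, -2.1]
width: 0.0156
```

send_rows --rows '[{"hand": 0.0, "slide": [-0.026, 0.024, 0], "delta_rot": [0, 0, 0.076]}, {"hand": 0.0, "slide": [-0.024, 0.026, 0], "delta_rot": [0, 0, 0.076]}, {"hand": 0.0, "slide": [-0.022, 0.028, 0], "delta_rot": [0, 0, 0.076]}, {"hand": 0.0, "slide": [-0.02, 0.0295, 0], "delta_rot": [0, 0, 0.076]}, {"hand": 0.0, "slide": [-0.0175, 0.031, 0], "delta_rot": [0, 0, 0.076]}, {"hand": 0.0, "slide": [-0.015, 0.032, 0], "delta_rot": [0, 0, 0.076]}, {"hand": 0.0, "slide": [-0.0125, 0.033, 0], "delta_rot": [0, 0, 0.076]}, {"hand": 0.0, "slide": [-0.01, 0.034, 0], "delta_rot": [0, 0, 0.076]}]'

```text
time: 5.68
ee_pos: [0.4688, -0.2982, 0.1403]
tool_rot: [[0.983, 0.186, 0.0], [0.186, -0.983, 0.006], [0.002, -0.006, -1.0]]
wrist_force: [1.0, -0.8, -1.1]
width: 0.0154
```

Run:
```python
from h import *
st()
y=np.radians(7.9);ux=np.array([np.cos(y),np.sin(y),0]);pl=np.array([.5665,-.312,0])
plan(pl-.09*ux+[0,0,.12],Rt(7.9))
```

```text
t5.68 p [ 0.4688 -0.2982  0.1403] yaw 10.72 pitch 0.09 roll 0.33 F [ 1.  -0.8 -1.1] w 0.0154 q [ 0.55  0.44 -0.1   1.86  0.05  0.85 -0.96]
0 s [0.0035, 0.0274, 0.0201] r [-0.006, -0.001, 0.049]
```

send_rows --rows '[{"hand": 0.0, "slide": [0.0035, 0.027, 0.02], "delta_rot": [-0.006, 0, 0.049]}, {"hand": 0.0, "slide": [0, 0, 0], "delta_rot": [0, 0, 0]}, {"hand": 0.0, "slide": [0, 0, 0], "delta_rot": [0, 0, 0]}]'

```text
time: 5.93
ee_pos: [0.4742, -0.336, 0.1189]
tool_rot: [[0.993, 0.118, 0.0], [0.118, -0.993, -0.006], [-0.0, 0.006, -1.0]]
wrist_force: [1.1, 0.4, -1.5]
width: 0.0158
```

Run:
```python
from h import *
o=st(); f=grab('wrist','pics/w3.png')
cv2.imwrite('pics/w3b.png',cv2.resize(cv2.imread('pics/w3.png'),(800,600),interpolation=cv2.INTER_CUBIC))
```

```text
t5.93 p [ 0.4742 -0.336   0.1189] yaw 6.78 pitch -0.01 roll -0.32 F [ 1.1  0.4 -1.5] w 0.0158 q [ 0.57  0.5  -0.07  1.82  0.05  0.82 -0.97]
```

View pics/w3b.png

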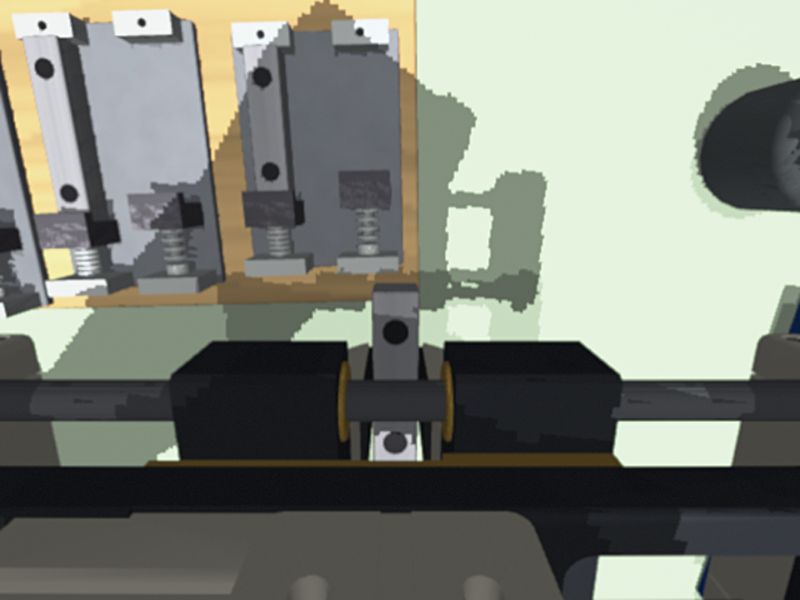

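The key is held straight; its holes show at (395,331) and (395,442). The row 70 stop screw is at (360,32) and its jaw at (365,188), with the sample's holes at (262,77) and (270,171).

```bash
cat >> h.py <<'E'
V=lambda *p:[(a*.7,b*.7) for a,b in p]
YB=np.radians(7.9);ux=np.array([np.cos(YB),np.sin(YB),0]);uy=np.array([-ux[1],ux[0],0])
def intool(f,o,px,zt):  # pixels -> tool-frame points on plane tool z=zt
    R=o['tool_rot'];g=dict(f);g['rotation']=R.T@np.array(f['rotation']);g['position']=R.T@(np.array(f['position'])-o['ee_pos'])
    return toworld(g,px,zt)
E
python3 - <<'E'
from h import *
o=bot.get_obs();f=grab('wrist')
k=intool(f,o,V((395,331),(395,442)),.0047);print('key holes in tool',np.round(k,4),'centre',k.mean(0))
S=toworld(f,V((141,23),(360,32)),.028);T=toworld(f,V((42,24),(260,34)),.028);H=toworld(f,V((44,68),(68,193),(262,77),(270,171)),.032)
for i,h in enumerate((.042,.035)):
    d=H[2*i]-H[2*i+1]
    print(np.degrees(np.arctan2(d[1],d[0])),np.round([S[i]-(h+.005)*ux,T[i]-(h+.005)*ux-.046*uy,H[2*i:2*i+2].mean(0)-.046*uy],4).tolist())
E
```

```text
key holes in tool [[ 0.0201 -0.0012  0.0047]
 [-0.022  -0.0011  0.0047]] centre [-0.00095945 -0.00115848  0.0047    ]
7.847502841158563 [[0.5529, -0.2094, 0.028], [0.5535, -0.2099, 0.028], [0.5532, -0.2098, 0.032]]
7.957018583526203 [[0.5681, -0.3083, 0.028], [0.5681, -0.3083, 0.028], [0.5682, -0.3086, 0.032]]
```

```bash
cat >> h.py <<'E'
# per key: L half-length, place (measured), key centre in tool c=(cx,cy,cz)
JOB={'70':dict(h=.035,pl=[.5682,-.3084],c=[-.001,-.0012,.0127])}
YAW=7.9
def tcp(j,kx,kz,th):
    J=JOB[j];R=Rt(YAW,th);y=np.radians(YAW);x=np.array([np.cos(y),np.sin(y),0])
    K=np.array(J['pl']+[.016])+kx*x+[0,0,kz]
    return K-R@np.array(J['c']),R
def A2K(j,ax,az,th):
    h=JOB[j]['h'];t=np.radians(th);c,s=np.cos(t),np.sin(t)
    return ax+h*c-.008*s, az+h*s+.008*c
def where(j):
    o=st();J=JOB[j];R=o['tool_rot'];th=np.arcsin(R[2,0]);K=o['ee_pos']+R@np.array(J['c'])-np.array(J['pl']+[.016])
    y=np.radians(YAW);kx=K[0]*np.cos(y)+K[1]*np.sin(y);ky=-K[0]*np.sin(y)+K[1]*np.cos(y);kz=K[2];h=J['h'];c,s=np.cos(th),np.sin(th)
    ax=kx-h*c+.008*s;az=kz-h*s-.008*c
    print('K %.1f %.1f %.1f th %.1f | A %.1f %.1f far %.1f z %.1f jaw q %.1f'%(kx*1e3,ky*1e3,kz*1e3,np.degrees(th),ax*1e3,az*1e3,(ax+2*h*c)*1e3,(az+2*h*s)*1e3,(-(h-.008)-(ax-.016*s))*1e3))
def go(j,ax,az,th,n=None,**k):
    p,R=tcp(j,*A2K(j,ax/1e3,az/1e3,th),th);print('->',np.round(p,4));plan(p,R,n,**k);return p,R
E
python3 - <<'E'
from h import *
where('70');p,R=go('70',-12,45,16); go('70',-12,1.5,16,3,p0=p,R0=R)
E
```

```text
t6.03 p [ 0.4742 -0.3345  0.1191] yaw 6.91 pitch -0.03 roll -0.28 F [ 0.7  0.5 -1.1] w 0.0156 q [ 0.57  0.5  -0.07  1.82  0.05  0.82 -0.97]
K -97.7 -11.7 90.3 th -0.0 | A -132.7 82.4 far -62.7 z 82.3 jaw q 105.7
-> [ 0.5851 -0.3073  0.0908]
0 s [0.0284, -0.0034, 0.007] r [0.002, 0.07, -0.004]
1 s [0.0278, -0.0033, 0.009] r [0.002, 0.07, -0.004]
2 s [0.0271, -0.0032, 0.0109] r [0.002, 0.07, -0.004]
3 s [0.0263, -0.0031, 0.0128] r [0.002, 0.07, -0.004]
-> [ 0.5851 -0.3073  0.0473]
0 s [-0.004, 0.0, 0.0139] r [0.0, 0.0, 0.0]
1 s [-0.004, 0.0, 0.0139] r [0.0, 0.0, 0.0]
2 s [-0.004, 0.0, 0.0139] r [0.0, 0.0, 0.0]
```

send_rows --rows '[{"hand": 0.0, "slide": [0.028, -0.0034, 0.005], "delta_rot": [0.002, 0.07, -0.004]}, {"hand": 0.0, "slide": [0.028, -0.0033, 0.007], "delta_rot": [0.002, 0.07, -0.004]}, {"hand": 0.0, "slide": [0.027, -0.0032, 0.009], "delta_rot": [0.002, 0.07, -0.004]}, {"hand": 0.0, "slide": [0.026, -0.003, 0.011], "delta_rot": [0.002, 0.07, -0.004]}, {"hand": 0.0, "slide": [0, 0, 0], "delta_rot": [0, 0, 0]}, {"hand": 0.0, "slide": [0, 0, 0], "delta_rot": [0, 0, 0]}]'

```text
time: 6.53
ee_pos: [0.5894, -0.2947, 0.1017]
tool_rot: [[0.946, 0.153, 0.285], [0.146, -0.988, 0.048], [0.289, -0.003, -0.957]]
wrist_force: [-1.1, -0.3, -1.4]
width: 0.015
```

Run:
```python
from h import *
where('70');p,R=go('70',-12,25,16,1); go('70',-12,1.5,16,2,p0=p,R0=R)
```

```text
t6.53 p [ 0.5894 -0.2947  0.1017] yaw 8.76 pitch 16.80 roll 0.20 F [-1.1 -0.3 -1.4] w 0.0150 q [ 0.63  0.55 -0.22  1.84 -0.11  0.53 -0.88]
K 25.6 11.9 73.3 th 16.8 | A -5.6 55.5 far 61.4 z 75.7 jaw q -16.8
-> [ 0.5851 -0.3073  0.0708]
0 s [-0.0149, 0.0119, 0.0277] r [-0.008, -0.014, 0.014]
-> [ 0.5851 -0.3073  0.0473]
0 s [-0.0032, 0.0, 0.0113] r [0.0, 0.0, 0.0]
1 s [-0.0032, 0.0, 0.0113] r [0.0, 0.0, 0.0]
```

send_rows --rows '[{"hand": 0.0, "slide": [-0.0075, 0.006, 0.014], "delta_rot": [-0.004, -0.007, 0.007]}, {"hand": 0.0, "slide": [-0.0075, 0.006, 0.014], "delta_rot": [-0.004, -0.007, 0.007]}, {"hand": 0.0, "slide": [0, 0, 0], "delta_rot": [0, 0, 0]}, {"hand": 0.0, "slide": [0, 0, 0], "delta_rot": [0, 0, 0]}]'

```text
time: 6.87
ee_pos: [0.5834, -0.3062, 0.0685]
tool_rot: [[0.953, 0.141, 0.269], [0.136, -0.99, 0.037], [0.271, 0.001, -0.962]]
wrist_force: [0.5, -0.7, -0.8]
width: 0.0157
```

Run:
```python
from h import *
where('70');p,R=go('70',-12,10,16,1); go('70',-12,1.5,16,1,p0=p,R0=R)
```

```text
t6.87 p [ 0.5834 -0.3062  0.0685] yaw 8.10 pitch 15.75 roll -0.05 F [ 0.5 -0.7 -0.8] w 0.0157 q [ 0.63  0.6  -0.2   1.85 -0.09  0.48 -0.88]
K 17.8 1.3 40.0 th 15.8 | A -13.7 22.8 far 53.6 z 41.8 jaw q -8.9
-> [ 0.5851 -0.3073  0.0558]
0 s [-0.0019, 0.0013, 0.0126] r [-0.0, 0.004, 0.003]
-> [ 0.5851 -0.3073  0.0473]
0 s [-0.0023, 0.0, 0.0082] r [0.0, 0.0, 0.0]
```

send_rows --rows '[{"hand": 0.0, "slide": [-0.0015, 0.0013, 0.0126], "delta_rot": [0, 0.004, 0.003]}, {"hand": 0.0, "slide": [0, 0, 0], "delta_rot": [0, 0, 0]}, {"hand": 0.0, "slide": [-0.002, 0, 0.007], "delta_rot": [0, 0, 0]}, {"hand": 0.0, "slide": [0, 0, 0], "delta_rot": [0, 0, 0]}]'

```text
time: 7.2
ee_pos: [0.584, -0.3081, 0.0474]
tool_rot: [[0.953, 0.137, 0.27], [0.131, -0.991, 0.037], [0.272, -0.0, -0.962]]
wrist_force: [-1.0, 0.7, -1.6]
width: 0.0158
```

Run:
```python
from h import *
where('70');p,R=go('70',-12,1.5,16,1); go('70',-36.3,1.3,16,6,p0=p,R0=R)
```

```text
t7.20 p [ 0.584  -0.3081  0.0474] yaw 7.85 pitch 15.80 roll 0.01 F [-1.   0.7 -1.6] w 0.0158 q [ 0.63  0.63 -0.2   1.86 -0.09  0.44 -0.87]
K 18.2 -0.7 18.9 th 15.8 | A -13.3 1.7 far 54.0 z 20.7 jaw q -9.3
-> [ 0.5851 -0.3073  0.0473]
0 s [0.0011, -0.0007, 0.0004] r [0.0, 0.004, -0.001]
-> [ 0.561  -0.3106  0.0471]
0 s [-0.0039, -0.0, -0.0011] r [0.0, 0.0, 0.0]
1 s [-0.0039, -0.0, -0.0011] r [0.0, 0.0, 0.0]
2 s [-0.0039, -0.0, -0.0011] r [0.0, 0.0, 0.0]
3 s [-0.0039, -0.0, -0.0011] r [0.0, 0.0, 0.0]
4 s [-0.0039, -0.0, -0.0011] r [0.0, 0.0, 0.0]
5 s [-0.0039, -0.0, -0.0011] r [0.0, 0.0, 0.0]
```

send_rows --rows '[{"hand": 0.0, "slide": [-0.004, -0.0005, -0.0009], "delta_rot": [0, 0.001, 0]}, {"hand": 0.0, "slide": [-0.004, 0, -0.001], "delta_rot": [0, 0.001, 0]}, {"hand": 0.0, "slide": [-0.004, 0, -0.001], "delta_rot": [0, 0.001, 0]}]'

```text
time: 7.45
ee_pos: [0.5727, -0.3089, 0.048]
tool_rot: [[0.951, 0.138, 0.275], [0.133, -0.99, 0.037], [0.278, 0.001, -0.961]]
wrist_force: [6.4, -0.2, -4.1]
width: 0.0154
```

Run:
```python
from h import *
where('70'); go('70',-36.3,1.3,16,3)
```

```text
t7.45 p [ 0.5727 -0.3089  0.048 ] yaw 7.95 pitch 16.11 roll -0.06 F [ 6.4 -0.2 -4.1] w 0.0154 q [ 0.65  0.62 -0.22  1.88 -0.09  0.42 -0.86]
K 7.0 0.0 19.5 th 16.1 | A -24.4 2.1 far 42.8 z 21.6 jaw q 1.9
-> [ 0.561  -0.3106  0.0471]
0 s [-0.0039, 0.0, -0.0008] r [0.0, -0.001, 0.0]
1 s [-0.0039, 0.0, -0.0008] r [0.0, -0.001, 0.0]
2 s [-0.0039, 0.0, -0.0008] r [0.0, -0.001, 0.0]
```

send_rows --rows '[{"hand": 0.0, "slide": [-0.0042, 0, 0], "delta_rot": [0, 0, 0]}, {"hand": 0.0, "slide": [-0.0045, 0, -0.0005], "delta_rot": [0, 0, 0]}, {"hand": 0.0, "slide": [-0.0045, 0, -0.001], "delta_rot": [0, 0, 0]}]'

```text
time: 7.7
ee_pos: [0.5644, -0.3101, 0.049]
tool_rot: [[0.948, 0.14, 0.285], [0.135, -0.99, 0.036], [0.288, 0.005, -0.958]]
wrist_force: [10.5, 1.7, -7.7]
width: 0.0156
```

Run:
```python
from h import *
where('70'); go('70',-36.6,1.0,16,1)
```

```text
t7.70 p [ 0.5644 -0.3101  0.049 ] yaw 8.13 pitch 16.72 roll -0.27 F [10.5  1.7 -7.7] w 0.0156 q [ 0.68  0.61 -0.23  1.91 -0.1   0.4  -0.84]
K -1.3 0.0 20.6 th 16.7 | A -32.5 2.8 far 34.5 z 23.0 jaw q 10.1
-> [ 0.5607 -0.3106  0.0468]
0 s [-0.0042, 0.0001, 0.001] r [0.004, -0.013, 0.004]
```

send_rows --rows '[{"hand": 0.0, "slide": [-0.003, 0, 0.002], "delta_rot": [0.003, -0.015, 0.003]}, {"hand": 0.0, "slide": [-0.003, 0, 0.001], "delta_rot": [0, -0.005, 0]}]'

```text
time: 7.87
ee_pos: [0.5647, -0.3102, 0.0481]
tool_rot: [[0.951, 0.139, 0.277], [0.135, -0.99, 0.035], [0.279, 0.004, -0.96]]
wrist_force: [9.9, 3.9, 0.5]
width: 0.0156
```

Run:
```python
from h import *
where('70'); p,R=go('70',-36.6,1.0,16,1);go('70',-37.5,.8,8,2,p0=p,R0=R)
```

```text
t7.87 p [ 0.5647 -0.3102  0.0481] yaw 8.08 pitch 16.18 roll -0.26 F [9.9 3.9 0.5] w 0.0156 q [ 0.67  0.61 -0.22  1.9  -0.09  0.41 -0.85]
K -1.1 -0.1 19.7 th 16.2 | A -32.5 2.2 far 34.7 z 21.7 jaw q 10.0
-> [ 0.5607 -0.3106  0.0468]
0 s [-0.0042, -0.0001, 0.0002] r [0.004, -0.003, 0.003]
-> [ 0.5637 -0.3102  0.0423]
0 s [0.0008, -0.0, 0.0026] r [-0.0, -0.07, -0.0]
1 s [0.001, -0.0, 0.0025] r [-0.0, -0.07, -0.0]
```

send_rows --rows '[{"hand": 0.0, "slide": [-0.0065, 0, 0.001], "delta_rot": [0.003, -0.002, 0.003]}, {"hand": 0.0, "slide": [-0.0055, 0, 0.0012], "delta_rot": [0, -0.002, 0]}]'

```text
time: 8.03
ee_pos: [0.5623, -0.3106, 0.0479]
tool_rot: [[0.948, 0.141, 0.287], [0.137, -0.99, 0.035], [0.289, 0.006, -0.957]]
wrist_force: [10.2, 5.5, 4.0]
width: 0.0152
```

Run:
```python
from h import *
where('70'); p,R=go('70',-36.6,1.0,16,1);go('70',-37.5,.8,8,2)
```

```text
t8.03 p [ 0.5623 -0.3106  0.0479] yaw 8.20 pitch 16.80 roll -0.36 F [10.2  5.5  4. ] w 0.0152 q [ 0.68  0.61 -0.23  1.91 -0.1   0.39 -0.84]
K -3.5 -0.3 19.4 th 16.8 | A -34.7 1.7 far 32.3 z 21.9 jaw q 12.3
-> [ 0.5607 -0.3106  0.0468]
0 s [-0.0018, -0.0002, 0.0006] r [0.005, -0.014, 0.005]
-> [ 0.5637 -0.3102  0.0423]
0 s [-0.0001, -0.0001, 0.0029] r [0.003, -0.077, 0.002]
1 s [0.0001, -0.0001, 0.0029] r [0.003, -0.077, 0.002]
```

send_rows --rows '[{"hand": 0.0, "slide": [-0.005, 0, 0.0025], "delta_rot": [0.003, -0.065, 0.003]}, {"hand": 0.0, "slide": [-0.004, 0, 0.0028], "delta_rot": [0.002, -0.07, 0.002]}]'

```text
time: 8.2
ee_pos: [0.559, -0.3127, 0.0439]
tool_rot: [[0.977, 0.134, 0.167], [0.133, -0.991, 0.019], [0.168, 0.004, -0.986]]
wrist_force: [13.6, 5.0, -9.7]
width: 0.0156
```

Run:
```python
from h import *
where('70'); p,R=go('70',-37.5,.8,8,1);go('70',-38,.5,0,2)
```

```text
t8.20 p [ 0.559  -0.3127  0.0439] yaw 7.76 pitch 9.68 roll -0.21 F [13.6  5.  -9.7] w 0.0156 q [ 0.56  0.63 -0.12  1.84 -0.05  0.54 -0.93]
K -8.6 -1.8 15.2 th 9.7 | A -41.7 1.4 far 27.3 z 13.2 jaw q 17.4
-> [ 0.5637 -0.3102  0.0423]
0 s [0.0046, -0.0018, 0.0024] r [0.004, -0.029, -0.002]
-> [ 0.5664 -0.3099  0.0372]
0 s [0.0032, -0.0009, 0.0039] r [0.002, -0.084, -0.001]
1 s [0.0036, -0.0009, 0.0037] r [0.002, -0.084, -0.001]
```

send_rows --rows '[{"hand": 0.0, "slide": [0.0, -0.0012, 0.003], "delta_rot": [0.002, -0.06, 0]}, {"hand": 0.0, "slide": [0.0, -0.0005, 0.003], "delta_rot": [0.002, -0.06, 0]}]'

```text
time: 8.37
ee_pos: [0.5662, -0.3109, 0.0412]
tool_rot: [[0.989, 0.136, 0.057], [0.136, -0.991, 0.003], [0.057, 0.005, -0.998]]
wrist_force: [10.2, 2.1, -7.9]
width: 0.0158
```

Run:
```python
from h import *
where('70'); go('70',-38,.3,0,1)
```

```text
t8.37 p [ 0.5662 -0.3109  0.0412] yaw 7.81 pitch 3.27 roll -0.27 F [10.2  2.1 -7.9] w 0.0158 q [ 0.46  0.66 -0.04  1.75 -0.    0.68 -1.  ]
K -2.6 -1.1 12.4 th 3.3 | A -37.1 2.4 far 32.8 z 6.4 jaw q 11.0
-> [ 0.5664 -0.3099  0.037 ]
0 s [0.0001, -0.0011, 0.0042] r [0.005, -0.057, -0.002]
```

send_rows --rows '[{"hand": 0.0, "slide": [-0.0025, -0.001, 0.004], "delta_rot": [0.004, -0.045, 0]}, {"hand": 0.0, "slide": [-0.0025, -0.0005, 0.003], "delta_rot": [0.002, -0.012, 0]}]'

```text
time: 8.53
ee_pos: [0.5704, -0.3096, 0.0378]
tool_rot: [[0.99, 0.141, 0.01], [0.141, -0.99, -0.004], [0.009, 0.005, -1.0]]
wrist_force: [0.2, 0.6, 7.6]
width: 0.0154
```

Run:
```python
from h import *
where('70'); go('70',-38,.3,0,1)
```

```text
t8.53 p [ 0.5704 -0.3096  0.0378] yaw 8.11 pitch 0.52 roll -0.29 F [0.2 0.6 7.6] w 0.0154 q [ 0.43  0.69 -0.02  1.71  0.02  0.74 -1.03]
K 1.2 -0.4 9.0 th 0.5 | A -33.8 0.7 far 36.2 z 1.4 jaw q 6.9
-> [ 0.5664 -0.3099  0.037 ]
0 s [-0.0041, -0.0003, 0.0007] r [0.005, -0.009, 0.004]
```

send_rows --rows '[{"hand": 0.0, "slide": [0, 0, 0.002], "delta_rot": [0.004, -0.009, 0.004]}, {"hand": 0.0, "slide": [0, 0, 0.002], "delta_rot": [0, 0, 0]}, {"hand": 0.026, "slide": [0, 0, 0.0005], "delta_rot": [0, 0, 0]}, {"hand": 0.026, "slide": [0, 0, 0], "delta_rot": [0, 0, 0]}, {"hand": 0.026, "slide": [0, 0, 0], "delta_rot": [0, 0, 0]}]'

```text
time: 8.95
ee_pos: [0.5705, -0.3103, 0.0384]
tool_rot: [[0.99, 0.139, 0.001], [0.139, -0.99, -0.003], [0.001, 0.003, -1.0]]
wrist_force: [0.6, 0.1, 0.2]
width: 0.0252
```

Run:
```python
from h import *
where('70')
```

```text
t8.95 p [ 0.5705 -0.3103  0.0384] yaw 7.97 pitch 0.04 roll -0.17 F [0.6 0.1 0.2] w 0.0252 q [ 0.43  0.69 -0.02  1.7   0.02  0.75 -1.03]
K 1.0 -1.0 9.7 th 0.0 | A -34.0 1.7 far 36.0 z 1.7 jaw q 7.0
```

send_rows --rows '[{"hand": 0.026, "slide": [0, 0, -0.015], "delta_rot": [0, 0, 0]}, {"hand": 0.026, "slide": [0, 0, -0.02], "delta_rot": [0, 0, 0]}, {"hand": 0.06, "slide": [-0.01, 0, -0.03], "delta_rot": [0, 0, 0]}, {"hand": 0.06, "slide": [-0.03, 0, -0.015], "delta_rot": [0, 0, 0]}, {"hand": 0.06, "slide": [-0.035, 0, 0], "delta_rot": [0, 0, 0]}, {"hand": 0.06, "slide": [-0.02, 0, 0], "delta_rot": [0, 0, 0]}, {"hand": 0.06, "slide": [0, 0, 0], "delta_rot": [0, 0, 0]}]'

```text
time: 9.53
ee_pos: [0.4726, -0.3236, 0.1216]
tool_rot: [[0.99, 0.14, 0.003], [0.14, -0.99, -0.003], [0.003, 0.003, -1.0]]
wrist_force: [-1.1, -0.2, -0.2]
width: 0.0544
```

Run:
```python
from h import *
st(); f=grab('wrist','pics/w4.png')
cv2.imwrite('pics/w4b.png',cv2.resize(cv2.imread('pics/w4.png'),(800,600),interpolation=cv2.INTER_CUBIC))
plan([.46,.18,.15],Rt(80))
```

```text
t9.53 p [ 0.4726 -0.3236  0.1216] yaw 8.04 pitch 0.15 roll -0.18 F [-1.1 -0.2 -0.2] w 0.0544 q [ 0.52  0.48 -0.02  1.85  0.02  0.81 -0.94]
0 s [0.0038, -0.0333, -0.002] r [0.0, -0.0, -0.084]
1 s [0.0065, -0.0329, -0.002] r [0.0, -0.0, -0.084]
2 s [0.0093, -0.0323, -0.002] r [0.0, -0.0, -0.084]
3 s [0.0119, -0.0314, -0.002] r [0.0, -0.0, -0.084]
4 s [0.0145, -0.0303, -0.0019] r [0.0, -0.0, -0.084]
5 s [0.017, -0.0289, -0.0019] r [0.0, -0.0, -0.084]
6 s [0.0194, -0.0274, -0.0019] r [0.0, -0.0, -0.084]
7 s [0.0216, -0.0257, -0.0019] r [0.0, -0.0, -0.084]
8 s [0.0237, -0.0238, -0.0019] r [0.0, -0.0, -0.084]
9 s [0.0256, -0.0218, -0.0019] r [0.0, -0.0, -0.084]
10 s [0.0273, -0.0195, -0.0019] r [0.0, -0.0, -0.084]
11 s [0.0288, -0.0172, -0.0019] r [0.0, -0.0, -0.084]
12 s [0.0302, -0.0147, -0.0019] r [0.0, -0.0, -0.084]
13 s [0.0313, -0.0121, -0.0019] r [0.0, -0.0, -0.084]
14 s [0.0322, -0.0095, -0.0019] r [0.0, -0.0, -0.084]
```

View pics/w4b.png

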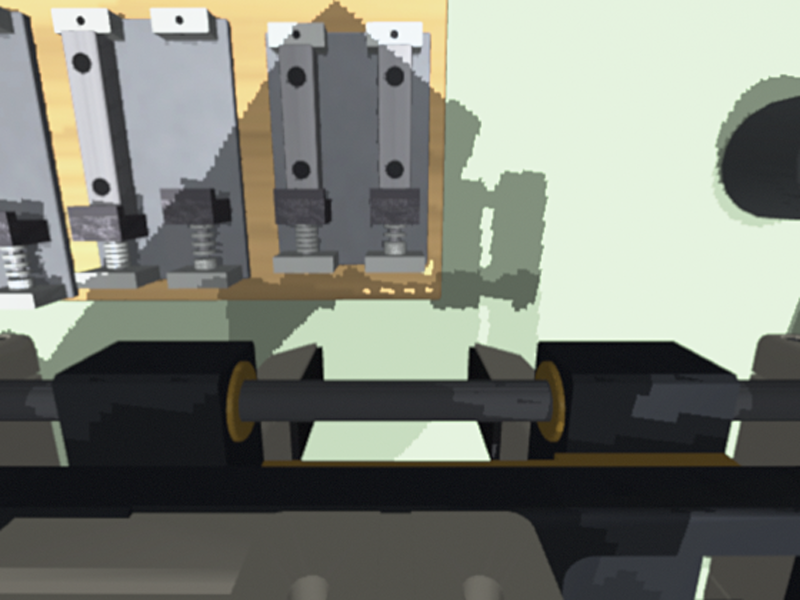

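Row 70 is clipped: the key's holes at (395,76) and (395,170) are level with the sample's, and its jaw rests like the sample jaw. Next is key84.

send_rows --rows '[{"hand": 0.06, "slide": [0.004, -0.033, -0.002], "delta_rot": [0, 0, -0.084]}, {"hand": 0.06, "slide": [0.0065, -0.033, -0.002], "delta_rot": [0, 0, -0.084]}, {"hand": 0.06, "slide": [0.009, -0.032, -0.002], "delta_rot": [0, 0, -0.084]}, {"hand": 0.06, "slide": [0.012, -0.0315, -0.002], "delta_rot": [0, 0, -0.084]}, {"hand": 0.06, "slide": [0.0145, -0.03, -0.002], "delta_rot": [0, 0, -0.084]}, {"hand": 0.06, "slide": [0.017, -0.029, -0.002], "delta_rot": [0, 0, -0.084]}, {"hand": 0.06, "slide": [0.0195, -0.0275, -0.002], "delta_rot": [0, 0, -0.084]}, {"hand": 0.06, "slide": [0.0215, -0.0255, -0.002], "delta_rot": [0, 0, -0.084]}]'

```text
time: 10.25
ee_pos: [0.4712, -0.0519, 0.1369]
tool_rot: [[0.676, 0.736, 0.013], [0.737, -0.676, -0.006], [0.004, 0.014, -1.0]]
wrist_force: [0.8, 0.0, 0.1]
width: 0.06
```

send_rows --rows '[{"hand": 0.06, "slide": [0.0235, -0.024, -0.002], "delta_rot": [0, 0, -0.084]}, {"hand": 0.06, "slide": [0.0255, -0.022, -0.002], "delta_rot": [0, 0, -0.084]}, {"hand": 0.06, "slide": [0.0275, -0.0195, -0.002], "delta_rot": [0, 0, -0.084]}, {"hand": 0.06, "slide": [0.029, -0.017, -0.002], "delta_rot": [0, 0, -0.084]}, {"hand": 0.06, "slide": [0.03, -0.015, -0.002], "delta_rot": [0, 0, -0.084]}, {"hand": 0.06, "slide": [0.031, -0.012, -0.002], "delta_rot": [0, 0, -0.084]}, {"hand": 0.06, "slide": [0.032, -0.0095, -0.002], "delta_rot": [0, 0, -0.084]}, {"hand": 0.06, "slide": [0, 0, 0], "delta_rot": [0, 0, 0]}]'

```text
time: 10.92
ee_pos: [0.458, 0.2103, 0.1528]
tool_rot: [[0.107, 0.994, 0.021], [0.994, -0.107, 0.007], [0.009, 0.02, -1.0]]
wrist_force: [-0.4, 1.4, 0.1]
width: 0.0604
```

Run:
```python
from h import *
o=st(); f=grab('wrist','pics/w5.png');findkeys(f)
for a in ([.4745,.281],):plan([*a,.06],Rt(80.5))
```

```text
t10.92 p [0.458  0.2103 0.1528] yaw 83.86 pitch 0.53 roll -1.13 F [-0.4  1.4  0.1] w 0.0604 q [-0.17  0.38 -0.48  1.96  0.24  0.83 -0.88]
px [289. 262.] c [466.4 182.8] size 546.4 x 104.3 ang 173.3
px [384. 133.] c [559.6 267.8] size 70.3 x 20.1 ang 55.6
px [282. 122.] c [473.5 285.1] size 82.8 x 15.6 ang 80.3
0 s [0.0186, 0.0015, 0.0232] r [0.005, -0.002, 0.013]
1 s [0.0187, 0.0014, 0.0232] r [0.005, -0.002, 0.013]
2 s [0.0187, 0.0012, 0.0232] r [0.005, -0.002, 0.013]
3 s [0.0188, 0.0011, 0.0231] r [0.005, -0.002, 0.013]
```

send_rows --rows '[{"hand": 0.06, "slide": [0.02, 0.001, 0.022], "delta_rot": [0.005, -0.002, 0.013]}, {"hand": 0.06, "slide": [0.02, 0.001, 0.022], "delta_rot": [0.005, -0.002, 0.013]}, {"hand": 0.06, "slide": [0.02, 0.001, 0.022], "delta_rot": [0.005, -0.002, 0.013]}, {"hand": 0.06, "slide": [0.018, 0.001, 0.022], "delta_rot": [0.005, -0.002, 0.013]}, {"hand": 0.06, "slide": [0, 0, 0], "delta_rot": [0, 0, 0]}]'

```text
time: 11.38
ee_pos: [0.4785, 0.2862, 0.0618]
tool_rot: [[0.175, 0.985, 0.003], [0.985, -0.175, 0.001], [0.001, 0.003, -1.0]]
wrist_force: [-0.6, 0.1, 0.5]
width: 0.0602
```

Run:
```python
from h import *
o=st();plan([.4735,.2851,.035],Rt(80.3),1)
```

```text
t11.38 p [0.4785 0.2862 0.0618] yaw 79.90 pitch 0.06 roll -0.15 F [-0.6  0.1  0.5] w 0.0602 q [-0.35  0.58 -0.4   1.9   0.33  0.72 -1.12]
0 s [-0.002, -0.0049, 0.0268] r [0.003, -0.001, -0.007]
```

send_rows --rows '[{"hand": 0.06, "slide": [-0.002, -0.005, 0.014], "delta_rot": [0.003, 0, -0.007]}, {"hand": 0.06, "slide": [0, 0, 0.014], "delta_rot": [0, 0, 0]}, {"hand": 0.06, "slide": [0, 0, 0.008], "delta_rot": [0, 0, 0]}, {"hand": 0.06, "slide": [0, 0, 0.002], "delta_rot": [0, 0, 0]}]'

```text
time: 11.72
ee_pos: [0.4748, 0.2836, 0.0213]
tool_rot: [[0.173, 0.985, -0.001], [0.985, -0.173, -0.0], [-0.0, -0.001, -1.0]]
wrist_force: [0.6, 0.3, 0.5]
width: 0.0601
```

Run:
```python
from h import *
o=st();plan([.4735,.2851,.0205],Rt(80.3),1)
```

```text
t11.72 p [0.4748 0.2836 0.0213] yaw 80.06 pitch -0.02 roll 0.08 F [0.6 0.3 0.5] w 0.0601 q [-0.37  0.64 -0.37  1.93  0.37  0.64 -1.15]
0 s [0.0012, -0.0016, 0.0008] r [-0.001, 0.0, -0.004]
```

send_rows --rows '[{"hand": 0.0, "slide": [0.0012, -0.0016, 0.0012], "delta_rot": [0, 0, -0.004]}, {"hand": 0.0, "slide": [0, 0, 0], "delta_rot": [0, 0, 0]}, {"hand": 0.0, "slide": [0, 0, 0], "delta_rot": [0, 0, 0]}, {"hand": 0.0, "slide": [0, 0, 0], "delta_rot": [0, 0, 0]}, {"hand": 0.0, "slide": [0, 0, 0], "delta_rot": [0, 0, 0]}, {"hand": 0.0, "slide": [0, 0, 0], "delta_rot": [0, 0, 0]}, {"hand": 0.0, "slide": [0, 0, 0], "delta_rot": [0, 0, 0]}, {"hand": 0.0, "slide": [0, 0, 0], "delta_rot": [0, 0, 0]}]'

```text
time: 12.38
ee_pos: [0.4758, 0.2839, 0.0232]
tool_rot: [[0.172, 0.985, 0.002], [0.985, -0.172, 0.001], [0.001, 0.002, -1.0]]
wrist_force: [0.1, -0.5, -1.8]
width: 0.0153
```

send_rows --rows '[{"hand": 0.0, "slide": [0, 0, 0], "delta_rot": [0, 0, 0]}, {"hand": 0.0, "slide": [0, 0, 0], "delta_rot": [0, 0, 0]}, {"hand": 0.0, "slide": [0, 0, 0], "delta_rot": [0, 0, 0]}]'

```text
time: 12.63
ee_pos: [0.4756, 0.2837, 0.0231]
tool_rot: [[0.172, 0.985, 0.002], [0.985, -0.172, 0.001], [0.001, 0.002, -1.0]]
wrist_force: [0.2, -0.1, -1.1]
width: 0.0152
```

Run:
```python
from h import *
o=st();a=[.474,.26,.12];plan(a,Rt(75),4);print();plan([.464,-.222,.125],Rt(7.9),None,a,Rt(75))
```

```text
t12.63 p [0.4756 0.2837 0.0231] yaw 80.09 pitch 0.05 roll -0.10 F [ 0.2 -0.1 -1.1] w 0.0152 q [-0.37  0.63 -0.37  1.93  0.37  0.64 -1.15]
0 s [-0.0059, 0.0007, -0.0242] r [0.0, -0.0, 0.022]
1 s [-0.0059, 0.0008, -0.0242] r [0.0, -0.0, 0.022]
2 s [-0.0059, 0.0009, -0.0242] r [0.0, -0.0, 0.022]
3 s [-0.0058, 0.001, -0.0242] r [0.0, -0.0, 0.022]

0 s [-0.0334, 0.0082, -0.0004] r [0.0, 0.0, 0.084]
1 s [-0.0326, 0.011, -0.0004] r [0.0, 0.0, 0.084]
2 s [-0.0316, 0.0137, -0.0004] r [0.0, 0.0, 0.084]
3 s [-0.0304, 0.0163, -0.0004] r [0.0, 0.0, 0.084]
4 s [-0.0289, 0.0187, -0.0004] r [0.0, 0.0, 0.084]
5 s [-0.0272, 0.0211, -0.0004] r [0.0, 0.0, 0.084]
6 s [-0.0254, 0.0233, -0.0004] r [0.0, 0.0, 0.084]
7 s [-0.0233, 0.0253, -0.0004] r [0.0, 0.0, 0.084]
8 s [-0.0211, 0.0272, -0.0004] r [0.0, 0.0, 0.084]
9 s [-0.0188, 0.0289, -0.0004] r [0.0, 0.0, 0.084]
10 s [-0.0163, 0.0303, -0.0004] r [0.0, 0.0, 0.084]
11 s [-0.0137, 0.0316, -0.0004] r [0.0, 0.0, 0.084]
12 s [-0.011, 0.0326, -0.0004] r [0.0, 0.0, 0.084]
13 s [-0.0083, 0.0334, -0.0004] r [0.0, 0.0, 0.084]
```

send_rows --rows '[{"hand": 0.0, "slide": [0, 0, -0.018], "delta_rot": [0, 0, 0]}, {"hand": 0.0, "slide": [-0.006, 0.001, -0.026], "delta_rot": [0, 0, 0.022]}, {"hand": 0.0, "slide": [-0.006, 0.001, -0.026], "delta_rot": [0, 0, 0.022]}, {"hand": 0.0, "slide": [-0.006, 0.001, -0.026], "delta_rot": [0, 0, 0.022]}, {"hand": 0.0, "slide": [-0.0335, 0.008, 0], "delta_rot": [0, 0, 0.084]}, {"hand": 0.0, "slide": [-0.0325, 0.011, 0], "delta_rot": [0, 0, 0.084]}, {"hand": 0.0, "slide": [-0.0315, 0.0135, 0], "delta_rot": [0, 0, 0.084]}, {"hand": 0.0, "slide": [-0.0305, 0.0165, 0], "delta_rot": [0, 0, 0.084]}]'

```text
time: 13.3
ee_pos: [0.4734, 0.1327, 0.1228]
tool_rot: [[0.543, 0.84, 0.002], [0.84, -0.543, 0.007], [0.007, -0.002, -1.0]]
wrist_force: [0.0, -0.9, -0.6]
width: 0.0156
```

send_rows --rows '[{"hand": 0.0, "slide": [-0.029, 0.0185, 0], "delta_rot": [0, 0, 0.084]}, {"hand": 0.0, "slide": [-0.027, 0.021, 0], "delta_rot": [0, 0, 0.084]}, {"hand": 0.0, "slide": [-0.0255, 0.0235, 0], "delta_rot": [0, 0, 0.084]}, {"hand": 0.0, "slide": [-0.0235, 0.0255, 0], "delta_rot": [0, 0, 0.084]}, {"hand": 0.0, "slide": [-0.021, 0.027, 0], "delta_rot": [0, 0, 0.084]}, {"hand": 0.0, "slide": [-0.019, 0.029, 0], "delta_rot": [0, 0, 0.084]}, {"hand": 0.0, "slide": [-0.0165, 0.0305, 0], "delta_rot": [0, 0, 0.084]}, {"hand": 0.0, "slide": [-0.0135, 0.0315, 0], "delta_rot": [0, 0, 0.084]}]'

```text
time: 13.97
ee_pos: [0.4666, -0.1556, 0.1219]
tool_rot: [[0.957, 0.289, 0.004], [0.288, -0.957, 0.007], [0.006, -0.006, -1.0]]
wrist_force: [0.9, 0.3, -1.6]
width: 0.0155
```

Run:
```python
from h import *
o=st();plan([.464,-.222,.125],Rt(7.9))
```

```text
t13.97 p [ 0.4666 -0.1556  0.1219] yaw 16.77 pitch 0.36 roll 0.33 F [ 0.9  0.3 -1.6] w 0.0155 q [ 0.31  0.38 -0.11  2.03  0.05  0.73 -1.11]
0 s [-0.0108, 0.0314, -0.0018] r [-0.003, -0.003, 0.077]
1 s [-0.0084, 0.0321, -0.0017] r [-0.003, -0.003, 0.077]
```

send_rows --rows '[{"hand": 0.0, "slide": [-0.011, 0.0315, -0.002], "delta_rot": [-0.003, -0.003, 0.077]}, {"hand": 0.0, "slide": [-0.006, 0.022, -0.002], "delta_rot": [-0.003, -0.003, 0.06]}, {"hand": 0.0, "slide": [0, 0, 0], "delta_rot": [0, 0, 0]}, {"hand": 0.0, "slide": [0, 0, 0], "delta_rot": [0, 0, 0]}]'

```text
time: 14.3
ee_pos: [0.461, -0.2241, 0.1256]
tool_rot: [[0.991, 0.131, -0.001], [0.131, -0.991, -0.004], [-0.001, 0.004, -1.0]]
wrist_force: [0.0, 1.2, -2.0]
width: 0.0155
```

Run:
```python
from h import *
o=st(); f=grab('wrist','pics/w6.png')
cv2.imwrite('pics/w6b.png',cv2.resize(cv2.imread('pics/w6.png'),(800,600),interpolation=cv2.INTER_CUBIC))
```

```text
t14.30 p [ 0.461  -0.2241  0.1256] yaw 7.53 pitch -0.08 roll -0.22 F [ 0.   1.2 -2. ] w 0.0155 q [ 0.38  0.4  -0.05  1.98  0.03  0.76 -1.13]
```

View pics/w6b.png

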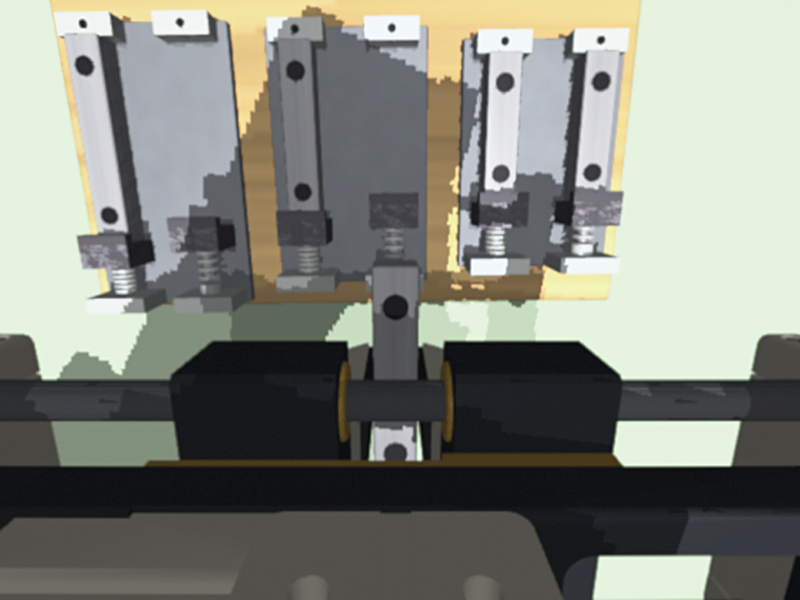

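The key84 holes in the hand show at (395,307) and (395,453). The row 84 stop screw is at (391,28) with its jaw at (393,210), and the row 98 stop screw is at (180,22). Row 70 is still clipped at (597,125).

Run:
```python
from h import *
o=bot.get_obs();f=grab('wrist')
for zt in (.0047,.006): 
    k=intool(f,o,V((395,307),(395,453)),zt);print('key holes in tool',np.round(k,4).tolist(),'centre',k.mean(0),'pitch',np.diff(k[:,0]))
S=toworld(f,V((180,22),(391,28),(601,40)),.028);T=toworld(f,V((82,23),(294,29),(505,40)),.028);H=toworld(f,V((84,65),(109,215),(295,70),(302,192),(505,82),(500,173)),.032)
for i,h in enumerate((.049,.042,.035)):
    d=H[2*i]-H[2*i+1]
    print(np.degrees(np.arctan2(d[1],d[0])),np.round([S[i]-(h+.005)*ux,T[i]-(h+.005)*ux-.046*uy,H[2*i:2*i+2].mean(0)-.046*uy],4).tolist(),np.linalg.norm(d))
```

```text
key holes in tool [[0.0285, -0.0012, 0.0047], [-0.0265, -0.0012, 0.0047]] centre [ 0.00101436 -0.00116631  0.0047    ] pitch [-0.05499907]
key holes in tool [[0.0282, -0.0012, 0.006], [-0.0273, -0.0012, 0.006]] centre [ 0.00042432 -0.00116543  0.006     ] pitch [-0.05549749]
8.249021706685667 [[0.5361, -0.1114, 0.028], [0.5359, -0.1111, 0.028], [0.536, -0.1116, 0.032]] 0.06985497641012718
8.01267392715327 [[0.5537, -0.2095, 0.028], [0.5535, -0.2096, 0.028], [0.5537, -0.2098, 0.032]] 0.056281379018694865
7.609182681862868 [[0.569, -0.3087, 0.028], [0.5691, -0.3087, 0.028], [0.5689, -0.3087, 0.032]] 0.04189842901273999
```

```bash
cat >> h.py <<'E'
JOB['84']=dict(h=.042,pl=[.5537,-.2096],c=[0,-.0012,.015])
JOB['98']=dict(h=.049,pl=[.536,-.1114],c=[0,-.0012,.0135])
E
python3 - <<'E'
from h import *
where('84');p,R=go('84',-18,35,14); go('84',-18,1.2,14,3,p0=p,R0=R)
E
```

```text
t14.40 p [ 0.4613 -0.2229  0.1256] yaw 7.67 pitch -0.08 roll -0.21 F [ 1.1  1.  -2. ] w 0.0156 q [ 0.38  0.4  -0.05  1.98  0.03  0.76 -1.13]
K -93.4 0.6 94.6 th -0.1 | A -135.4 86.6 far -51.4 z 86.5 jaw q 101.4
-> [ 0.5709 -0.2084  0.0835]
0 s [0.0277, 0.0, 0.0105] r [0.001, 0.061, -0.001]
1 s [0.027, 0.0001, 0.0122] r [0.001, 0.061, -0.001]
2 s [0.0262, 0.0001, 0.0138] r [0.001, 0.061, -0.001]
3 s [0.0253, 0.0001, 0.0154] r [0.001, 0.061, -0.001]
-> [ 0.5709 -0.2084  0.0497]
0 s [-0.0027, 0.0, 0.0109] r [0.0, 0.0, 0.0]
1 s [-0.0027, 0.0, 0.0109] r [0.0, 0.0, 0.0]
2 s [-0.0027, 0.0, 0.0109] r [0.0, 0.0, 0.0]
```

send_rows --rows '[{"hand": 0.0, "slide": [0.028, 0.001, 0.0105], "delta_rot": [0.001, 0.061, 0]}, {"hand": 0.0, "slide": [0.027, 0.001, 0.012], "delta_rot": [0.001, 0.061, 0]}, {"hand": 0.0, "slide": [0.025, 0.001, 0.0138], "delta_rot": [0, 0.061, 0]}, {"hand": 0.0, "slide": [0.02, 0.001, 0.014], "delta_rot": [0, 0.061, 0]}, {"hand": 0.0, "slide": [0, 0, 0], "delta_rot": [0, 0, 0]}, {"hand": 0.0, "slide": [0, 0, 0], "delta_rot": [0, 0, 0]}]'

```text
time: 14.9
ee_pos: [0.5707, -0.2012, 0.0829]
tool_rot: [[0.957, 0.15, 0.248], [0.145, -0.989, 0.04], [0.251, -0.002, -0.968]]
wrist_force: [-0.2, -0.1, -1.9]
width: 0.0154
```

Run:
```python
from h import *
where('84');p,R=go('84',-18,15,14,1); go('84',-18,1.2,14,1,p0=p,R0=R)
```

```text
t14.90 p [ 0.5707 -0.2012  0.0829] yaw 8.60 pitch 14.54 roll 0.14 F [-0.2 -0.1 -1.9] w 0.0154 q [ 0.44  0.5  -0.16  1.98 -0.08  0.44 -1.04]
K 21.7 7.3 52.4 th 14.5 | A -17.0 34.1 far 64.4 z 55.2 jaw q -13.0
-> [ 0.5709 -0.2084  0.0635]
0 s [-0.0057, 0.0072, 0.0186] r [-0.006, -0.009, 0.012]
-> [ 0.5709 -0.2084  0.0497]
0 s [-0.0033, 0.0, 0.0134] r [0.0, 0.0, 0.0]
```

send_rows --rows '[{"hand": 0.0, "slide": [-0.0045, 0.0072, 0.0186], "delta_rot": [-0.006, -0.009, 0.012]}, {"hand": 0.0, "slide": [0, 0, 0], "delta_rot": [0, 0, 0]}, {"hand": 0.0, "slide": [-0.0025, 0, 0.01], "delta_rot": [0, 0, 0]}, {"hand": 0.0, "slide": [0, 0, 0], "delta_rot": [0, 0, 0]}]'

```text
time: 15.23
ee_pos: [0.5713, -0.2036, 0.0539]
tool_rot: [[0.961, 0.145, 0.237], [0.14, -0.989, 0.036], [0.24, -0.001, -0.971]]
wrist_force: [-0.2, -0.6, -2.8]
width: 0.0155
```

Run:
```python
from h import *
where('84');p,R=go('84',-18,1.0,14,1); go('84',-43,.8,14,6,p0=p,R0=R)
```

```text
t15.23 p [ 0.5713 -0.2036  0.0539] yaw 8.30 pitch 13.86 roll 0.08 F [-0.2 -0.6 -2.8] w 0.0155 q [ 0.43  0.55 -0.15  1.99 -0.07  0.39 -1.05]
K 21.8 4.7 23.3 th 13.9 | A -17.0 5.5 far 64.5 z 25.6 jaw q -13.2
-> [ 0.5709 -0.2084  0.0495]
0 s [-0.0021, 0.0047, 0.004] r [-0.003, 0.002, 0.007]
-> [ 0.5461 -0.2119  0.0493]
0 s [-0.0041, -0.0, -0.001] r [0.0, 0.0, 0.0]
1 s [-0.0041, -0.0, -0.001] r [0.0, 0.0, 0.0]
2 s [-0.0041, -0.0, -0.001] r [0.0, 0.0, 0.0]
3 s [-0.0041, -0.0, -0.001] r [0.0, 0.0, 0.0]
4 s [-0.0041, -0.0, -0.001] r [0.0, 0.0, 0.0]
5 s [-0.0041, -0.0, -0.001] r [0.0, 0.0, 0.0]
```

send_rows --rows '[{"hand": 0.0, "slide": [-0.001, 0.0047, 0.004], "delta_rot": [-0.003, 0.002, 0.007]}, {"hand": 0.0, "slide": [-0.001, 0.0015, 0.0005], "delta_rot": [0, 0, 0]}, {"hand": 0.0, "slide": [-0.004, 0, -0.0008], "delta_rot": [0, 0, 0]}]'

```text
time: 15.48
ee_pos: [0.5681, -0.2097, 0.0499]
tool_rot: [[0.961, 0.139, 0.241], [0.135, -0.99, 0.033], [0.243, 0.0, -0.97]]
wrist_force: [-0.0, 0.8, -2.2]
width: 0.0154
```

Run:
```python
from h import *
where('84');p,R=go('84',-30,1.0,14,2)
```

```text
t15.48 p [ 0.5681 -0.2097  0.0499] yaw 8.01 pitch 14.06 roll -0.02 F [-0.   0.8 -2.2] w 0.0154 q [ 0.44  0.56 -0.15  1.99 -0.08  0.38 -1.04]
K 17.9 -0.9 19.4 th 14.1 | A -20.9 1.4 far 60.6 z 21.8 jaw q -9.3
-> [ 0.559  -0.2101  0.0495]
0 s [-0.0045, -0.0005, -0.0009] r [-0.0, -0.001, 0.001]
1 s [-0.0045, -0.0005, -0.0009] r [-0.0, -0.001, 0.001]
```

send_rows --rows '[{"hand": 0.0, "slide": [-0.0045, -0.0005, -0.0006], "delta_rot": [0, -0.001, 0]}, {"hand": 0.0, "slide": [-0.0045, 0, -0.0006], "delta_rot": [0, -0.001, 0]}, {"hand": 0.0, "slide": [-0.005, 0, 0], "delta_rot": [0, -0.002, 0]}, {"hand": 0.0, "slide": [-0.006, 0, 0.0005], "delta_rot": [0, -0.004, 0]}, {"hand": 0.0, "slide": [-0.0065, 0, 0.0005], "delta_rot": [0, -0.005, 0]}]'

```text
time: 15.9
ee_pos: [0.5482, -0.2127, 0.0486]
tool_rot: [[0.96, 0.141, 0.243], [0.137, -0.99, 0.03], [0.245, 0.005, -0.97]]
wrist_force: [8.5, 4.5, 3.5]
width: 0.0154
```

Run:
```python
from h import *
where('84');p,R=go('84',-44,1.0,14,1)
```

```text
t15.90 p [ 0.5482 -0.2127  0.0486] yaw 8.15 pitch 14.18 roll -0.29 F [8.5 4.5 3.5] w 0.0154 q [ 0.47  0.54 -0.16  2.04 -0.07  0.35 -1.03]
K -2.2 -1.2 18.1 th 14.2 | A -41.0 0.0 far 40.5 z 20.6 jaw q 10.9
-> [ 0.5451 -0.212   0.0495]
0 s [-0.0026, -0.0011, -0.0015] r [0.004, -0.003, 0.004]
```

send_rows --rows '[{"hand": 0.0, "slide": [-0.0065, -0.001, -0.001], "delta_rot": [0.004, -0.002, 0.003]}, {"hand": 0.0, "slide": [-0.0055, -0.001, 0], "delta_rot": [0.002, -0.002, 0.001]}]'

```text
time: 16.07
ee_pos: [0.5436, -0.2129, 0.0506]
tool_rot: [[0.957, 0.14, 0.254], [0.136, -0.99, 0.032], [0.255, 0.004, -0.967]]
wrist_force: [12.3, 0.0, -7.4]
width: 0.0156
```

Run:
```python
from h import *
where('84');p,R=go('84',-44.5,1.0,7,2);go('84',-45,.5,0,2,p0=p,R0=R)
```

```text
t16.07 p [ 0.5436 -0.2129  0.0506] yaw 8.10 pitch 14.80 roll -0.24 F [12.3  0.  -7.4] w 0.0156 q [ 0.48  0.53 -0.18  2.05 -0.08  0.33 -1.01]
K -6.6 -0.7 20.1 th 14.8 | A -45.2 1.7 far 36.0 z 23.1 jaw q 15.3
-> [ 0.5483 -0.2116  0.0449]
0 s [0.0016, -0.0003, 0.0034] r [0.002, -0.068, 0.002]
1 s [0.0018, -0.0003, 0.0033] r [0.002, -0.068, 0.002]
-> [ 0.5509 -0.2112  0.0395]
0 s [0.001, -0.0, 0.0029] r [-0.0, -0.061, 0.0]
1 s [0.0011, -0.0, 0.0028] r [-0.0, -0.061, 0.0]
```

send_rows --rows '[{"hand": 0.0, "slide": [-0.0022, -0.0003, 0.0036], "delta_rot": [0.002, -0.068, 0.002]}, {"hand": 0.0, "slide": [-0.0022, -0.0003, 0.0036], "delta_rot": [0.002, -0.068, 0.002]}]'

```text
time: 16.23
ee_pos: [0.5445, -0.2136, 0.0456]
tool_rot: [[0.982, 0.134, 0.132], [0.133, -0.991, 0.016], [0.133, 0.002, -0.991]]
wrist_force: [12.9, 5.0, -9.3]
width: 0.0155
```

Run:
```python
from h import *
where('84');p,R=go('84',-45,.3,0,2)
```

```text
t16.23 p [ 0.5445 -0.2136  0.0456] yaw 7.69 pitch 7.62 roll -0.11 F [12.9  5.  -9.3] w 0.0155 q [ 0.37  0.56 -0.07  1.97 -0.04  0.49 -1.1 ]
K -7.6 -1.5 14.7 th 7.6 | A -48.2 1.2 far 35.1 z 12.4 jaw q 16.3
-> [ 0.5509 -0.2112  0.0393]
0 s [0.0029, -0.0008, 0.0036] r [0.001, -0.066, -0.002]
1 s [0.0031, -0.0008, 0.0034] r [0.001, -0.066, -0.002]
```

send_rows --rows '[{"hand": 0.0, "slide": [-0.0005, -0.001, 0.0042], "delta_rot": [0.001, -0.066, 0]}, {"hand": 0.0, "slide": [-0.001, -0.0008, 0.0045], "delta_rot": [0.001, -0.06, 0]}, {"hand": 0.0, "slide": [-0.001, 0, 0.0035], "delta_rot": [0, -0.01, 0]}]'

```text
time: 16.48
ee_pos: [0.5544, -0.2113, 0.0388]
tool_rot: [[0.99, 0.137, 0.01], [0.137, -0.991, -0.005], [0.009, 0.007, -1.0]]
wrist_force: [-14.2, 8.0, 58.6]
width: 0.0156
```

Run:
```python
from h import *
where('84');p,R=go('84',-42,0,0,1)
```

```text
t16.48 p [ 0.5544 -0.2113  0.0388] yaw 7.89 pitch 0.54 roll -0.38 F [-14.2   8.   58.6] w 0.0156 q [ 0.28  0.62 -0.    1.86  0.01  0.65 -1.17]
K 0.6 -0.7 7.8 th 0.5 | A -41.3 -0.6 far 42.7 z 0.2 jaw q 7.5
-> [ 0.5539 -0.2108  0.039 ]
0 s [-0.0005, -0.0006, -0.0002] r [0.007, -0.009, -0.0]
```

send_rows --rows '[{"hand": 0.0, "slide": [0, 0, -0.0005], "delta_rot": [0.004, -0.006, 0]}, {"hand": 0.026, "slide": [0, 0, 0], "delta_rot": [0, 0, 0]}, {"hand": 0.026, "slide": [0, 0, 0], "delta_rot": [0, 0, 0]}, {"hand": 0.026, "slide": [0, 0, 0], "delta_rot": [0, 0, 0]}]'

```text
time: 16.82
ee_pos: [0.5543, -0.2114, 0.0399]
tool_rot: [[0.99, 0.138, 0.003], [0.138, -0.99, -0.003], [0.003, 0.003, -1.0]]
wrist_force: [-0.2, 0.6, 0.5]
width: 0.0254
```

send_rows --rows '[{"hand": 0.026, "slide": [0, 0, -0.015], "delta_rot": [0, 0, 0]}, {"hand": 0.026, "slide": [0, 0, -0.02], "delta_rot": [0, 0, 0]}, {"hand": 0.06, "slide": [-0.01, 0, -0.03], "delta_rot": [0, 0, 0]}, {"hand": 0.06, "slide": [-0.03, 0, -0.015], "delta_rot": [0, 0, 0]}, {"hand": 0.06, "slide": [-0.035, 0, 0], "delta_rot": [0, 0, 0]}, {"hand": 0.06, "slide": [-0.02, 0, 0], "delta_rot": [0, 0, 0]}, {"hand": 0.06, "slide": [0, 0, 0], "delta_rot": [0, 0, 0]}]'

```text
time: 17.4
ee_pos: [0.4551, -0.2249, 0.1228]
tool_rot: [[0.991, 0.137, 0.007], [0.137, -0.991, -0.002], [0.007, 0.003, -1.0]]
wrist_force: [-0.5, 0.2, -1.1]
width: 0.0547
```

Run:
```python
from h import *
st(); f=grab('wrist','pics/w7.png')
cv2.imwrite('pics/w7b.png',cv2.resize(cv2.imread('pics/w7.png'),(800,600),interpolation=cv2.INTER_CUBIC))
d=np.radians(106.3);t=np.array([.624,.166])-.09*np.array([np.cos(d),np.sin(d)])
plan([*t,.15],Rt(106.3))
```

```text
t17.40 p [ 0.4551 -0.2249  0.1228] yaw 7.86 pitch 0.38 roll -0.17 F [-0.5  0.2 -1.1] w 0.0547 q [ 0.36  0.39 -0.01  2.    0.    0.74 -1.08]
0 s [0.0155, -0.0183, -0.0017] r [0.001, -0.0, -0.115]
1 s [0.0175, -0.0164, -0.0017] r [0.001, -0.0, -0.115]
2 s [0.0193, -0.0143, -0.0017] r [0.001, -0.0, -0.115]
3 s [0.0208, -0.012, -0.0017] r [0.001, -0.0, -0.115]
4 s [0.022, -0.0096, -0.0017] r [0.001, -0.0, -0.115]
5 s [0.023, -0.007, -0.0017] r [0.001, -0.0, -0.115]
6 s [0.0236, -0.0043, -0.0017] r [0.001, -0.0, -0.115]
7 s [0.024, -0.0016, -0.0017] r [0.001, -0.0, -0.115]
8 s [0.024, 0.0011, -0.0017] r [0.001, -0.0, -0.115]
9 s [0.0237, 0.0039, -0.0017] r [0.001, -0.0, -0.115]
10 s [0.0231, 0.0065, -0.0017] r [0.001, -0.0, -0.115]
11 s [0.0222, 0.0091, -0.0018] r [0.001, -0.0, -0.115]
12 s [0.021, 0.0116, -0.0018] r [0.001, -0.0, -0.115]
13 s [0.0195, 0.0139, -0.0018] r [0.001, -0.0, -0.115]
14 s [0.0178, 0.0161, -0.0018] r [0.001, -0.0, -0.115]
```

View pics/w7b.png

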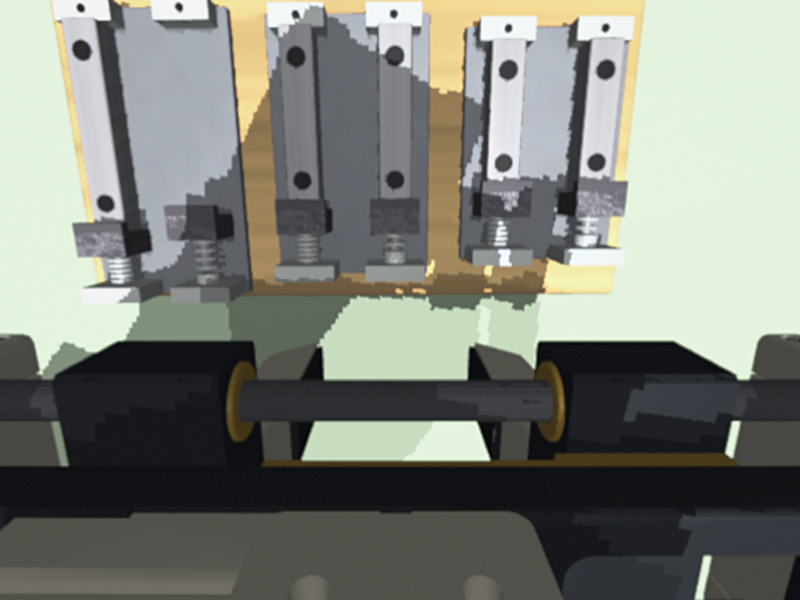

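Row 84 is clipped: its holes at (395,56) and (395,180) are level with the sample's, and row 70 is unchanged. Now key98.

send_rows --rows '[{"hand": 0.06, "slide": [0.0155, -0.018, -0.002], "delta_rot": [0, 0, -0.115]}, {"hand": 0.06, "slide": [0.0175, -0.0165, -0.002], "delta_rot": [0, 0, -0.115]}, {"hand": 0.06, "slide": [0.0195, -0.0145, -0.002], "delta_rot": [0, 0, -0.115]}, {"hand": 0.06, "slide": [0.021, -0.012, -0.002], "delta_rot": [0, 0, -0.115]}, {"hand": 0.06, "slide": [0.022, -0.0095, -0.002], "delta_rot": [0, 0, -0.115]}, {"hand": 0.06, "slide": [0.023, -0.007, -0.002], "delta_rot": [0, 0, -0.115]}, {"hand": 0.06, "slide": [0.0235, -0.0045, -0.002], "delta_rot": [0, 0, -0.115]}, {"hand": 0.06, "slide": [0.024, -0.0015, -0.002], "delta_rot": [0, 0, -0.115]}]'

```text
time: 18.12
ee_pos: [0.5651, -0.059, 0.1406]
tool_rot: [[0.469, 0.883, 0.015], [0.883, -0.469, -0.002], [0.005, 0.014, -1.0]]
wrist_force: [0.2, 0.1, -0.4]
width: 0.0601
```

send_rows --rows '[{"hand": 0.06, "slide": [0.024, 0.001, -0.002], "delta_rot": [0, 0, -0.115]}, {"hand": 0.06, "slide": [0.0235, 0.004, -0.002], "delta_rot": [0, 0, -0.115]}, {"hand": 0.06, "slide": [0.023, 0.0065, -0.002], "delta_rot": [0, 0, -0.115]}, {"hand": 0.06, "slide": [0.022, 0.009, -0.002], "delta_rot": [0, 0, -0.115]}, {"hand": 0.06, "slide": [0.021, 0.0115, -0.002], "delta_rot": [0, 0, -0.115]}, {"hand": 0.06, "slide": [0.0195, 0.014, -0.002], "delta_rot": [0, 0, -0.115]}, {"hand": 0.06, "slide": [0.01, 0.01, -0.002], "delta_rot": [0, 0, -0.09]}, {"hand": 0.06, "slide": [0, 0, 0], "delta_rot": [0, 0, 0]}]'

```text
time: 18.78
ee_pos: [0.6542, 0.0971, 0.1563]
tool_rot: [[-0.337, 0.941, 0.022], [0.942, 0.336, 0.011], [0.003, 0.024, -1.0]]
wrist_force: [0.1, 0.4, -0.5]
width: 0.0605
```

Run:
```python
from h import *
o=st(); f=grab('wrist','pics/w8.png');findkeys(f)
plan([.624,.166,.06],Rt(106))
```

```text
t18.78 p [0.6542 0.0971 0.1563] yaw 109.67 pitch 0.16 roll -1.38 F [ 0.1  0.4 -0.5] w 0.0605 q [ 0.08  0.61 -0.47  1.57  0.31  1.01 -0.14]
px [177. 209.] c [571.6  67.3] size 37.2 x 29.3 ang 45.6
px [357. 231.] c [661.9 118.5] size 554.6 x 198.4 ang 19.0
px [270. 122.] c [627.  167.2] size 96.8 x 15.6 ang 106.1
0 s [0.0189, -0.0017, 0.024] r [0.006, -0.001, 0.015]
1 s [0.0189, -0.0018, 0.024] r [0.006, -0.001, 0.015]
2 s [0.0189, -0.002, 0.024] r [0.006, -0.001, 0.015]
3 s [0.0189, -0.0021, 0.024] r [0.006, -0.001, 0.015]
```

send_rows --rows '[{"hand": 0.06, "slide": [0.0195, -0.001, 0.023], "delta_rot": [0.006, 0, 0.015]}, {"hand": 0.06, "slide": [0.0195, -0.001, 0.023], "delta_rot": [0.006, 0, 0.015]}, {"hand": 0.06, "slide": [0.0195, -0.001, 0.023], "delta_rot": [0.006, 0, 0.015]}, {"hand": 0.06, "slide": [0.0175, -0.001, 0.023], "delta_rot": [0.006, 0, 0.015]}, {"hand": 0.06, "slide": [0, 0, 0], "delta_rot": [0, 0, 0]}]'

```text
time: 19.25
ee_pos: [0.6296, 0.1637, 0.0609]
tool_rot: [[-0.247, 0.969, 0.001], [0.969, 0.247, 0.002], [0.001, 0.002, -1.0]]
wrist_force: [-1.2, 0.6, -0.9]
width: 0.0603
```

Run:
```python
from h import *
o=st();plan([.627,.1672,.035],Rt(106.1),1)
```

```text
t19.25 p [0.6296 0.1637 0.0609] yaw 104.30 pitch 0.07 roll -0.10 F [-1.2  0.6 -0.9] w 0.0603 q [-0.07  0.7  -0.41  1.66  0.35  0.85 -0.38]
0 s [0.004, -0.0017, 0.0259] r [0.002, -0.001, -0.031]
```

send_rows --rows '[{"hand": 0.06, "slide": [0.004, -0.0017, 0.014], "delta_rot": [0.002, 0, -0.031]}, {"hand": 0.06, "slide": [0.0005, 0, 0.013], "delta_rot": [0, 0, -0.005]}, {"hand": 0.06, "slide": [0.0005, 0, 0.009], "delta_rot": [0, 0, 0]}, {"hand": 0.06, "slide": [0, 0, 0.0025], "delta_rot": [0, 0, 0]}]'

```text
time: 19.58
ee_pos: [0.6274, 0.164, 0.0205]
tool_rot: [[-0.272, 0.962, -0.0], [0.962, 0.272, -0.001], [-0.001, -0.001, -1.0]]
wrist_force: [0.3, -0.4, -0.2]
width: 0.0602
```

Run:
```python
from h import *
o=st();plan([.627,.1672,.0215],Rt(106.1),1)
```

```text
t19.58 p [0.6274 0.164  0.0205] yaw 105.79 pitch -0.07 roll 0.04 F [ 0.3 -0.4 -0.2] w 0.0602 q [-0.09  0.75 -0.39  1.68  0.38  0.78 -0.38]
0 s [0.0031, 0.0005, -0.001] r [-0.001, 0.001, -0.005]
```

send_rows --rows '[{"hand": 0.0, "slide": [0.0031, 0.0005, 0], "delta_rot": [0, 0, -0.005]}, {"hand": 0.0, "slide": [0, 0, 0], "delta_rot": [0, 0, 0]}, {"hand": 0.0, "slide": [0, 0, 0], "delta_rot": [0, 0, 0]}, {"hand": 0.0, "slide": [0, 0, 0], "delta_rot": [0, 0, 0]}, {"hand": 0.0, "slide": [0, 0, 0], "delta_rot": [0, 0, 0]}, {"hand": 0.0, "slide": [0, 0, 0], "delta_rot": [0, 0, 0]}, {"hand": 0.0, "slide": [0, 0, 0], "delta_rot": [0, 0, 0]}, {"hand": 0.0, "slide": [0, 0, 0], "delta_rot": [0, 0, 0]}]'

```text
time: 20.25
ee_pos: [0.6299, 0.164, 0.0233]
tool_rot: [[-0.27, 0.963, 0.004], [0.963, 0.27, -0.002], [-0.003, 0.003, -1.0]]
wrist_force: [0.1, -0.6, -0.5]
width: 0.0155
```

send_rows --rows '[{"hand": 0.0, "slide": [0, 0, 0], "delta_rot": [0, 0, 0]}, {"hand": 0.0, "slide": [0, 0, 0], "delta_rot": [0, 0, 0]}, {"hand": 0.0, "slide": [0, 0, 0], "delta_rot": [0, 0, 0]}]'

```text
time: 20.5
ee_pos: [0.6297, 0.164, 0.0232]
tool_rot: [[-0.27, 0.963, 0.004], [0.963, 0.27, -0.002], [-0.003, 0.003, -1.0]]
wrist_force: [0.5, 0.3, 0.5]
width: 0.0153
```

Run:
```python
from h import *
o=st();a=[.62,.15,.12];plan(a,Rt(102),4);print();plan([.443,-.124,.125],Rt(7.9),15,a,Rt(102))
```

```text
t20.50 p [0.6297 0.164  0.0232] yaw 105.65 pitch -0.18 roll -0.18 F [0.5 0.3 0.5] w 0.0153 q [-0.09  0.75 -0.39  1.68  0.38  0.79 -0.38]
0 s [-0.0028, -0.0032, -0.0242] r [0.001, 0.001, 0.016]
1 s [-0.0028, -0.0032, -0.0242] r [0.001, 0.001, 0.016]
2 s [-0.0028, -0.0032, -0.0242] r [0.001, 0.001, 0.016]
3 s [-0.0029, -0.0031, -0.0242] r [0.001, 0.001, 0.016]

0 s [-0.0154, -0.0153, -0.0003] r [0.0, 0.0, 0.109]
1 s [-0.017, -0.0136, -0.0003] r [0.0, 0.0, 0.109]
2 s [-0.0184, -0.0116, -0.0003] r [0.0, 0.0, 0.109]
3 s [-0.0195, -0.0095, -0.0003] r [0.0, 0.0, 0.109]
4 s [-0.0205, -0.0074, -0.0003] r [0.0, 0.0, 0.109]
5 s [-0.0211, -0.0051, -0.0003] r [0.0, 0.0, 0.109]
6 s [-0.0216, -0.0027, -0.0003] r [0.0, 0.0, 0.109]
7 s [-0.0217, -0.0004, -0.0003] r [0.0, 0.0, 0.109]
8 s [-0.0217, 0.002, -0.0003] r [0.0, 0.0, 0.109]
9 s [-0.0213, 0.0044, -0.0003] r [0.0, 0.0, 0.109]
10 s [-0.0207, 0.0067, -0.0003] r [0.0, 0.0, 0.109]
11 s [-0.0198, 0.0089, -0.0003] r [0.0, 0.0, 0.109]
12 s [-0.0188, 0.011, -0.0003] r [0.0, 0.0, 0.109]
13 s [-0.0174, 0.013, -0.0003] r [0.0, 0.0, 0.109]
14 s [-0.0159, 0.0148, -0.0003] r [0.0, 0.0, 0.109]
```

send_rows --rows '[{"hand": 0.0, "slide": [0, 0, -0.018], "delta_rot": [0, 0, 0]}, {"hand": 0.0, "slide": [-0.003, -0.003, -0.026], "delta_rot": [0, 0, 0.016]}, {"hand": 0.0, "slide": [-0.003, -0.003, -0.026], "delta_rot": [0, 0, 0.016]}, {"hand": 0.0, "slide": [-0.003, -0.003, -0.026], "delta_rot": [0, 0, 0.016]}, {"hand": 0.0, "slide": [-0.0155, -0.0155, 0], "delta_rot": [0, 0, 0.109]}, {"hand": 0.0, "slide": [-0.017, -0.0135, 0], "delta_rot": [0, 0, 0.109]}, {"hand": 0.0, "slide": [-0.0185, -0.0115, 0], "delta_rot": [0, 0, 0.109]}, {"hand": 0.0, "slide": [-0.0195, -0.0095, 0], "delta_rot": [0, 0, 0.109]}]'

```text
time: 21.17
ee_pos: [0.5754, 0.0827, 0.1222]
tool_rot: [[0.218, 0.976, 0.003], [0.976, -0.218, 0.003], [0.003, 0.002, -1.0]]
wrist_force: [-0.3, 0.5, -2.3]
width: 0.0153
```

send_rows --rows '[{"hand": 0.0, "slide": [-0.0205, -0.0075, 0], "delta_rot": [0, 0, 0.109]}, {"hand": 0.0, "slide": [-0.021, -0.005, 0], "delta_rot": [0, 0, 0.109]}, {"hand": 0.0, "slide": [-0.0215, -0.0025, 0], "delta_rot": [0, 0, 0.109]}, {"hand": 0.0, "slide": [-0.0215, 0, 0], "delta_rot": [0, 0, 0.109]}, {"hand": 0.0, "slide": [-0.0215, 0.002, 0], "delta_rot": [0, 0, 0.109]}, {"hand": 0.0, "slide": [-0.0215, 0.0045, 0], "delta_rot": [0, 0, 0.109]}, {"hand": 0.0, "slide": [-0.0205, 0.0065, 0], "delta_rot": [0, 0, 0.109]}, {"hand": 0.0, "slide": [-0.02, 0.009, 0], "delta_rot": [0, 0, 0.109]}]'

```text
time: 21.83
ee_pos: [0.4745, -0.0682, 0.122]
tool_rot: [[0.907, 0.422, 0.004], [0.422, -0.907, 0.004], [0.005, -0.002, -1.0]]
wrist_force: [0.1, 0.2, -2.5]
width: 0.0155
```

Run:
```python
from h import *
o=st();plan([.443,-.124,.125],Rt(7.9))
```

```text
t21.83 p [ 0.4745 -0.0682  0.122 ] yaw 24.96 pitch 0.29 roll 0.09 F [ 0.1  0.2 -2.5] w 0.0155 q [ 0.12  0.36 -0.1   2.06  0.05  0.72 -1.15]
0 s [-0.0174, 0.0124, -0.0011] r [-0.001, -0.002, 0.099]
1 s [-0.0161, 0.0141, -0.0011] r [-0.001, -0.002, 0.099]
2 s [-0.0146, 0.0156, -0.001] r [-0.001, -0.002, 0.099]
```

send_rows --rows '[{"hand": 0.0, "slide": [-0.0175, 0.0125, -0.001], "delta_rot": [0, -0.002, 0.099]}, {"hand": 0.0, "slide": [-0.016, 0.014, -0.001], "delta_rot": [0, -0.002, 0.099]}, {"hand": 0.0, "slide": [-0.009, 0.0105, -0.001], "delta_rot": [0, -0.002, 0.07]}, {"hand": 0.0, "slide": [0, 0, 0], "delta_rot": [0, 0, 0]}, {"hand": 0.0, "slide": [0, 0, 0], "delta_rot": [0, 0, 0]}]'

```text
time: 22.25
ee_pos: [0.4415, -0.1233, 0.1251]
tool_rot: [[0.99, 0.142, -0.004], [0.142, -0.99, 0.001], [-0.004, -0.001, -1.0]]
wrist_force: [0.7, 0.7, -1.6]
width: 0.0155
```

Run:
```python
from h import *
o=st(); f=grab('wrist','pics/w9.png')
cv2.imwrite('pics/w9b.png',cv2.resize(cv2.imread('pics/w9.png'),(800,600),interpolation=cv2.INTER_CUBIC))
```

```text
t22.25 p [ 0.4415 -0.1233  0.1251] yaw 8.16 pitch -0.21 roll 0.07 F [ 0.7  0.7 -1.6] w 0.0155 q [ 0.17  0.32 -0.02  2.11  0.01  0.72 -1.28]
```

View pics/w9b.png

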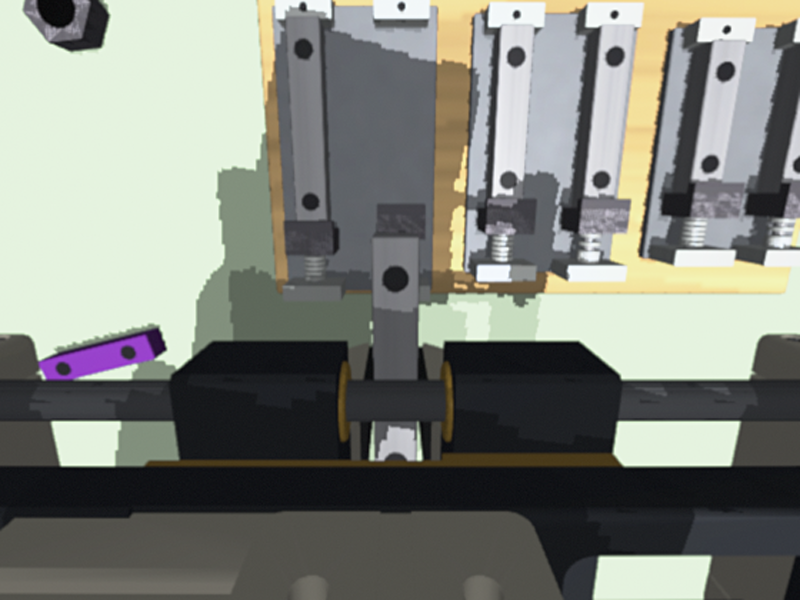

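The key98 front hole is at (395,279). The row 98 stop screw is at (401,7), and the sample holes are at (303,48) and (311,202). Rows 84 and 70 look intact.

Run:
```python
from h import *
o=bot.get_obs();f=grab('wrist')
k=intool(f,o,V((395,279)),.0072)[0];e=intool(f,o,V((395,237)),.0072)[0];print('key',k,k[0]-.035,e[0]-.049)
S=toworld(f,V((401,7)),.028);T=toworld(f,V((302,6)),.028);H=toworld(f,V((303,48),(311,202)),.032)
h=.049;print(np.round([S[0]-(h+.005)*ux,T[0]-(h+.005)*ux-.046*uy,H.mean(0)-.046*uy],4).tolist())
JOB['98']=dict(h=.049,pl=[.536,-.1114],c=[k[0]-.035,-.0012,.0152])
where('98');p,R=go('98',-24,30,13); go('98',-24,1.2,13,3,p0=p,R0=R)
```

```text
key [ 0.03754357 -0.00118779  0.0072    ] 0.0025435674158650196 0.0024893474692589956
[[0.5358, -0.1109, 0.028], [0.536, -0.1106, 0.028], [0.5361, -0.1115, 0.032]]
t22.35 p [ 0.4419 -0.1227  0.125 ] yaw 8.28 pitch -0.20 roll 0.08 F [ 0.5 -0.6 -2.5] w 0.0151 q [ 0.17  0.33 -0.02  2.1   0.01  0.72 -1.28]
K -92.2 3.0 93.8 th -0.2 | A -141.3 85.9 far -43.3 z 85.6 jaw q 100.2
-> [ 0.5521 -0.1104  0.0791]
0 s [0.0277, 0.0009, 0.0114] r [-0.001, 0.058, 0.002]
1 s [0.027, 0.0009, 0.013] r [-0.001, 0.058, 0.002]
2 s [0.0262, 0.0008, 0.0145] r [-0.001, 0.058, 0.002]
3 s [0.0254, 0.0008, 0.016] r [-0.001, 0.058, 0.002]
-> [ 0.5521 -0.1104  0.0503]
0 s [-0.0022, -0.0, 0.0094] r [0.0, 0.0, 0.0]
1 s [-0.0022, -0.0, 0.0094] r [0.0, 0.0, 0.0]
2 s [-0.0022, -0.0, 0.0094] r [0.0, 0.0, 0.0]
```

send_rows --rows '[{"hand": 0.0, "slide": [0.028, 0.0025, 0.0105], "delta_rot": [0, 0.058, 0.003]}, {"hand": 0.0, "slide": [0.027, 0.0025, 0.0125], "delta_rot": [0, 0.058, 0.003]}, {"hand": 0.0, "slide": [0.025, 0.0025, 0.014], "delta_rot": [0, 0.058, 0.003]}, {"hand": 0.0, "slide": [0.02, 0.0025, 0.014], "delta_rot": [0, 0.054, 0.003]}, {"hand": 0.0, "slide": [0, 0, 0], "delta_rot": [0, 0, 0]}, {"hand": 0.0, "slide": [0, 0, 0], "delta_rot": [0, 0, 0]}]'

```text
time: 22.85
ee_pos: [0.5541, -0.1096, 0.0808]
tool_rot: [[0.961, 0.149, 0.231], [0.144, -0.989, 0.04], [0.235, -0.005, -0.972]]
wrist_force: [-0.1, 0.3, -1.6]
width: 0.0155
```

```bash
sed -i "s/^JOB\['98'\].*/JOB['98']=dict(h=.049,pl=[.536,-.1112],c=[.0025,-.0012,.0152])/" h.py
python3 - <<'E'
from h import *
where('98');p,R=go('98',-24,15,13,1); go('98',-24,1.2,13,1,p0=p,R0=R)
E
```

```text
t22.85 p [ 0.5541 -0.1096  0.0808] yaw 8.53 pitch 13.58 roll 0.27 F [-0.1  0.3 -1.6] w 0.0155 q [ 0.22  0.45 -0.1   2.08 -0.08  0.38 -1.21]
K 24.2 0.4 50.6 th 13.6 | A -21.6 31.3 far 73.7 z 54.3 jaw q -15.7
-> [ 0.5521 -0.1102  0.0641]
0 s [-0.006, 0.0003, 0.0157] r [-0.007, -0.01, 0.011]
-> [ 0.5521 -0.1102  0.0503]
0 s [-0.0031, -0.0, 0.0134] r [0.0, 0.0, 0.0]
```

send_rows --rows '[{"hand": 0.0, "slide": [-0.005, 0.0005, 0.0157], "delta_rot": [-0.006, -0.009, 0.01]}, {"hand": 0.0, "slide": [0, 0, 0], "delta_rot": [0, 0, 0]}, {"hand": 0.0, "slide": [-0.0025, 0, 0.0115], "delta_rot": [0, 0, 0]}, {"hand": 0.0, "slide": [0, 0, 0], "delta_rot": [0, 0, 0]}]'

```text
time: 23.18
ee_pos: [0.5527, -0.1071, 0.0533]
tool_rot: [[0.965, 0.146, 0.22], [0.141, -0.989, 0.035], [0.223, -0.002, -0.975]]
wrist_force: [-0.9, -0.1, -2.4]
width: 0.0155
```

Run:
```python
from h import *
where('98');p,R=go('98',-24,1.2,13,1); go('98',-37,1,13,3,p0=p,R0=R)
```

```text
t23.18 p [ 0.5527 -0.1071  0.0533] yaw 8.34 pitch 12.87 roll 0.14 F [-0.9 -0.1 -2.4] w 0.0155 q [ 0.2   0.5  -0.08  2.1  -0.07  0.33 -1.23]
K 22.9 3.1 23.0 th 12.9 | A -23.1 4.3 far 72.4 z 26.1 jaw q -14.3
-> [ 0.5521 -0.1102  0.0503]
0 s [-0.0016, 0.003, 0.0027] r [-0.004, 0.002, 0.007]
-> [ 0.5392 -0.112   0.0501]
0 s [-0.0042, 0.0, -0.0009] r [0.0, 0.0, 0.0]
1 s [-0.0042, 0.0, -0.0009] r [0.0, 0.0, 0.0]
2 s [-0.0042, 0.0, -0.0009] r [0.0, 0.0, 0.0]
```

send_rows --rows '[{"hand": 0.0, "slide": [-0.002, 0.003, 0.003], "delta_rot": [-0.004, 0.002, 0.007]}, {"hand": 0.0, "slide": [-0.002, 0.0005, 0.0005], "delta_rot": [0, 0, 0]}, {"hand": 0.0, "slide": [-0.004, 0, -0.0008], "delta_rot": [0, 0, 0]}]'

```text
time: 23.43
ee_pos: [0.5469, -0.111, 0.051]
tool_rot: [[0.964, 0.14, 0.224], [0.137, -0.99, 0.031], [0.226, 0.001, -0.974]]
wrist_force: [0.9, -0.6, -2.4]
width: 0.0157
```

Run:
```python
from h import *
where('98');p,R=go('98',-37,1,13,2)
```

```text
t23.43 p [ 0.5469 -0.111   0.051 ] yaw 8.06 pitch 13.09 roll -0.03 F [ 0.9 -0.6 -2.4] w 0.0157 q [ 0.21  0.5  -0.08  2.11 -0.07  0.31 -1.23]
K 16.6 -0.1 20.7 th 13.1 | A -29.3 1.8 far 66.2 z 24.0 jaw q -8.1
-> [ 0.5392 -0.112   0.0501]
0 s [-0.0038, -0.0001, -0.0004] r [-0.0, -0.001, 0.001]
1 s [-0.0038, -0.0, -0.0004] r [-0.0, -0.001, 0.001]
```

send_rows --rows '[{"hand": 0.0, "slide": [-0.0045, 0, -0.0004], "delta_rot": [0, -0.001, 0]}, {"hand": 0.0, "slide": [-0.0045, 0, -0.0006], "delta_rot": [0, -0.001, 0]}, {"hand": 0.0, "slide": [-0.005, 0, -0.0004], "delta_rot": [0, -0.002, 0]}, {"hand": 0.0, "slide": [-0.006, 0, 0], "delta_rot": [0, -0.003, 0]}, {"hand": 0.0, "slide": [-0.0065, 0, 0], "delta_rot": [0, -0.004, 0]}]'

```text
time: 23.85
ee_pos: [0.5268, -0.1143, 0.0514]
tool_rot: [[0.963, 0.141, 0.23], [0.138, -0.99, 0.029], [0.231, 0.004, -0.973]]
wrist_force: [10.7, 4.5, -0.7]
width: 0.0151
```

Run:
```python
from h import *
where('98');p,R=go('98',-50.5,1,13,1)
```

```text
t23.85 p [ 0.5268 -0.1143  0.0514] yaw 8.18 pitch 13.38 roll -0.23 F [10.7  4.5 -0.7] w 0.0151 q [ 0.23  0.48 -0.09  2.16 -0.07  0.28 -1.21]
K -3.6 -0.7 21.1 th 13.4 | A -49.4 2.0 far 45.9 z 24.7 jaw q 12.1
-> [ 0.5259 -0.1138  0.0501]
0 s [-0.0012, -0.0006, 0.0011] r [0.003, -0.007, 0.005]
```

send_rows --rows '[{"hand": 0.0, "slide": [-0.0035, -0.0006, 0.0036], "delta_rot": [0.003, -0.062, 0.003]}, {"hand": 0.0, "slide": [-0.0022, -0.0003, 0.0042], "delta_rot": [0.002, -0.062, 0.002]}]'

```text
time: 24.02
ee_pos: [0.5273, -0.1144, 0.0462]
tool_rot: [[0.983, 0.136, 0.121], [0.135, -0.991, 0.016], [0.122, 0.0, -0.993]]
wrist_force: [11.6, 3.5, -1.1]
width: 0.0156
```

Run:
```python
from h import *
where('98');p,R=go('98',-52,.3,0,2)
```

```text
t24.02 p [ 0.5273 -0.1144  0.0462] yaw 7.83 pitch 6.99 roll -0.03 F [11.6  3.5 -1.1] w 0.0156 q [ 0.16  0.51 -0.03  2.08 -0.05  0.44 -1.26]
K -4.7 -0.8 15.4 th 7.0 | A -52.4 1.5 far 44.9 z 13.4 jaw q 13.3
-> [ 0.5307 -0.1131  0.0395]
0 s [0.0014, -0.0004, 0.0035] r [0.0, -0.061, -0.001]
1 s [0.0016, -0.0004, 0.0035] r [0.0, -0.061, -0.001]
```

send_rows --rows '[{"hand": 0.0, "slide": [-0.002, -0.0004, 0.0038], "delta_rot": [0, -0.06, 0]}, {"hand": 0.0, "slide": [-0.002, -0.0004, 0.0036], "delta_rot": [0, -0.056, 0]}]'

```text
time: 24.18
ee_pos: [0.5318, -0.1135, 0.042]
tool_rot: [[0.99, 0.137, 0.018], [0.137, -0.991, -0.001], [0.017, 0.003, -1.0]]
wrist_force: [9.7, 1.5, -5.8]
width: 0.0154
```

Run:
```python
from h import *
where('98');p,R=go('98',-49,0,0,1)
```

```text
t24.18 p [ 0.5318 -0.1135  0.042 ] yaw 7.86 pitch 1.00 roll -0.19 F [ 9.7  1.5 -5.8] w 0.0154 q [ 0.1   0.55  0.02  1.99 -0.02  0.58 -1.3 ]
K -1.7 -0.6 10.9 th 1.0 | A -50.6 2.0 far 47.4 z 3.7 jaw q 9.9
-> [ 0.5337 -0.1127  0.0392]
0 s [0.0019, -0.0005, 0.0028] r [0.003, -0.017, -0.001]
```

send_rows --rows '[{"hand": 0.0, "slide": [-0.001, -0.0004, 0.0025], "delta_rot": [0.003, -0.014, 0]}, {"hand": 0.0, "slide": [0, 0, 0.0015], "delta_rot": [0, -0.003, 0]}, {"hand": 0.0, "slide": [0, 0, 0.0008], "delta_rot": [0, 0, 0]}]'

```text
time: 24.43
ee_pos: [0.5338, -0.1128, 0.0394]
tool_rot: [[0.99, 0.139, 0.002], [0.139, -0.99, -0.001], [0.001, 0.002, -1.0]]
wrist_force: [-2.3, 1.2, 10.9]
width: 0.0155
```

Run:
```python
from h import *
where('98');p,R=go('98',-49,0,0,1)
```

```text
t24.43 p [ 0.5338 -0.1128  0.0394] yaw 8.01 pitch 0.08 roll -0.09 F [-2.3  1.2 10.9] w 0.0155 q [ 0.09  0.57  0.02  1.97 -0.02  0.6  -1.3 ]
K 0.1 -0.1 8.3 th 0.1 | A -48.9 0.2 far 49.1 z 0.3 jaw q 7.9
-> [ 0.5337 -0.1127  0.0392]
0 s [-0.0001, -0.0001, 0.0002] r [0.002, -0.001, 0.002]
```

The key is seated exactly, so I release it, back off and check.

send_rows --rows '[{"hand": 0.026, "slide": [0, 0, 0], "delta_rot": [0, 0, 0]}, {"hand": 0.026, "slide": [0, 0, 0], "delta_rot": [0, 0, 0]}, {"hand": 0.026, "slide": [0, 0, 0], "delta_rot": [0, 0, 0]}]'

```text
time: 24.68
ee_pos: [0.5325, -0.1133, 0.0401]
tool_rot: [[0.99, 0.139, 0.002], [0.139, -0.99, -0.001], [0.002, 0.001, -1.0]]
wrist_force: [0.1, 0.4, 0.7]
width: 0.0257
```

send_rows --rows '[{"hand": 0.026, "slide": [0, 0, -0.015], "delta_rot": [0, 0, 0]}, {"hand": 0.026, "slide": [0, 0, -0.02], "delta_rot": [0, 0, 0]}, {"hand": 0.04, "slide": [-0.01, 0, -0.03], "delta_rot": [0, 0, 0]}, {"hand": 0.04, "slide": [-0.03, 0.01, -0.015], "delta_rot": [0, 0, 0]}, {"hand": 0.04, "slide": [-0.025, 0.02, -0.01], "delta_rot": [0, 0, 0]}, {"hand": 0.04, "slide": [-0.01, 0.02, -0.01], "delta_rot": [0, 0, 0]}, {"hand": 0.04, "slide": [0, 0, 0], "delta_rot": [0, 0, 0]}, {"hand": 0.04, "slide": [0, 0, 0], "delta_rot": [0, 0, 0]}]'

```text
time: 25.35
ee_pos: [0.4585, -0.1749, 0.1435]
tool_rot: [[0.99, 0.139, 0.0], [0.139, -0.99, 0.0], [0.0, -0.0, -1.0]]
wrist_force: [0.5, 0.6, -0.3]
width: 0.0399
```

Run:
```python
from h import *
st(); f=grab('wrist','pics/w10.png');g=grab('side','pics/s10.png')
cv2.imwrite('pics/w10b.png',cv2.resize(cv2.imread('pics/w10.png'),(800,600),interpolation=cv2.INTER_CUBIC))
cv2.imwrite('pics/s10b.png',cv2.resize(cv2.imread('pics/s10.png')[170:290,160:360],(800,480),interpolation=cv2.INTER_CUBIC))
```

```text
t25.35 p [ 0.4585 -0.1749  0.1435] yaw 7.97 pitch 0.00 roll 0.00 F [ 0.5  0.6 -0.3] w 0.0399 q [ 0.23  0.34  0.04  2.02 -0.02  0.78 -1.16]
```

View pics/w10b.png

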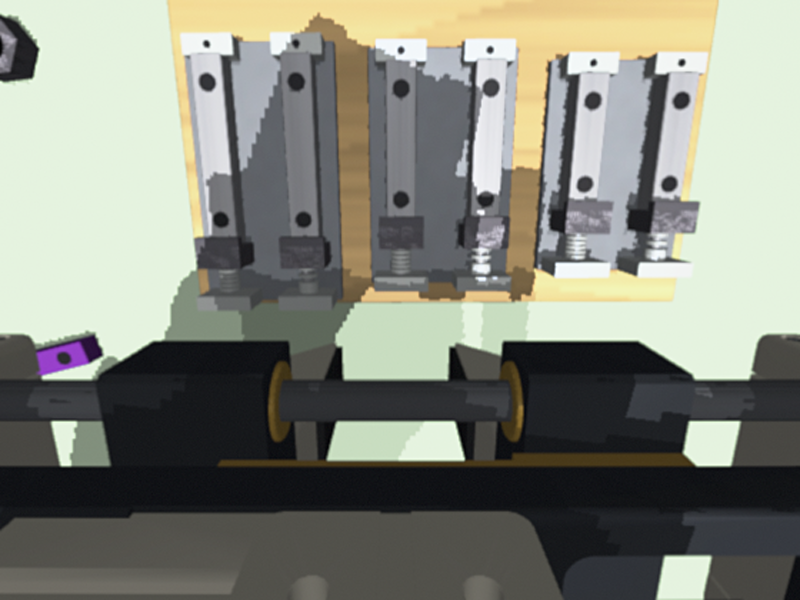

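All three keys sit straight beside their samples, with the jaws level. Their holes are at (296,82)/(303,219), (491,88)/(486,200) and (681,101)/(669,184), matching the sample holes.

Run:
```python
from h import *
f=grab('wrist')
H=toworld(f,V((207,82),(220,219),(296,82),(303,219),(401,88),(401,200),(491,88),(486,200),(593,100),(585,184),(681,101),(669,184)),.032)
for i in (0,4,8):
    s=H[i:i+2].mean(0);k=H[i+2:i+4].mean(0);d=k-s;a=H[i+2]-H[i+3]
    print('dx %.1f dy %.1f mm yaw %.1f'%(d@ux*1e3,d@uy*1e3,np.degrees(np.arctan2(a[1],a[0]))))
st();print(bot.sign_off())
```

```text
dx 0.1 dy -45.9 mm yaw 8.1
dx 0.2 dy -46.5 mm yaw 8.3
dx -0.0 dy -45.9 mm yaw 8.1
t25.50 p [ 0.4593 -0.1737  0.1427] yaw 8.11 pitch -0.05 roll 0.03 F [ 0.2  0.7 -0.4] w 0.0399 q [ 0.22  0.34  0.04  2.02 -0.02  0.78 -1.16]
the job is handed in; nothing more can be done
None
```

All three keys (70, 84 and 98 mm) are clipped in the empty places beside their own samples, and the job is handed in at about 25.5 s.

**Last checks:**
- **Position:** in the final wrist picture each key lies 45.9 to 46.5 mm from its sample (46 mm specified). They are level with the samples to within 0.2 mm lengthwise.
- **Straightness:** the keys lie at 8.1 to 8.3° against the board's roughly 7.9°, which is within measuring error.
- **Jaws:** the sprung jaws sit like the sample jaws. The furthest I pushed any jaw back was about 17 mm, short of the 21 mm hard stop. That figure is worked out from arm positions, not measured at the jaw.
- **Other things:** I did not knowingly touch anything else, but I took no final overview picture of the bystanders. The purple bar and nut partly visible in the last wrist view did not look disturbed.

**Not clean or not confirmed:**
- While seating the 84 mm key I briefly pressed it down through the fingers with about 59 N at the wrist. That is below the 120 N wrist limit, and I eased off at once.
- A last side-view check could not be viewed because the picture limit was reached, so flatness rests on the arm's measured heights and the wrist views.

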